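Load a board strip into the lab's rotary trimmer and hold it for the cut

TASK

Get the trimmer ready to cut: push the cutter head along its rail to the end stop at the left end, then slide one short end of the loose light grey board under the clear hold-down strip, square to the rail, until it butts against the gauge bar behind, letting the hold-down strip ride on the board and not lifting it. Finish while holding: keep the gripper's fingers pressing the board flat on the trimmer table. Leave the tube rack, bottle and box beside it where they are.

Things in the scene. Friction and masses are not known exactly. Their poses are not given: they have to be found in the camera images.
- trimmer: Board trimmer, fixed; place and yaw vary. Origin on the bench, mid-width; x away from the robot, square to the rail; y left along the rail; z up. Dark table x -160..30, y -170..170 mm, top at z 20; cut line = its far edge. Aluminium rail x 4..26, z 47..59, end posts at y 150..170 either side, to z 66. Fence 5 mm high on the table at y -158, x -155..-40.
- gauge_face (a point): Middle of the robot-side face of the back gauge, an aluminium bar parallel to the rail beyond the cut line: at trimmer x 55, z 22 mm; the bar spans y -145..145, z 8..32 (two knobs to z 42), 12 mm thick. The board's end butts on this face, bridging the 25 mm gap from the table.
- head (a joint): Travel of the cutter head along the rail in m: 0 = at the end stop at the left (+y) end, grows to the right (0.23 at most). Slides with about 2 N of friction and stays where it is left. Its round blade hangs at the cut line, down to the table top, and blocks the board there.
- head_grip (a point): Centre of the black grip fin on top of the cutter head: 46 mm along trimmer x, 30 along y, 30 high (trimmer z 83..113 mm). The head's grey body below it is 60 mm along y, x -6..48, z 38..84. At the end stop this point lies at trimmer x 15, y 115.
- strip (a joint): Angle (rad) of the clear hold-down strip: 0 = down, grows as its front edge rises (0.35 at most). A loose 60 g leaf, 285 mm along the rail, 3 mm thick, hinged under the rail (trimmer x 20). Its lowest line, the crease at x -24, hangs 3.5 mm above the table; in front of that its lip turns up. The 5 mm board slid in flat on the table lifts the crease about 1.5 mm (0.03 rad), with under 1 N.
- strip_edge (a point): Middle of the top front edge of the hold-down strip's turned-up lip, on the robot's side of the rail: at rest at trimmer x -34, z 33 mm; the mouth below the lip is about 11 mm high there.
- board_center (a point): Centre, half-way up, of the loose strip of light grey rigid PVC board: 160 mm long (its x), 50 wide (y), 5 thick (z), about 30 g, both ends alike. Starts flat on the bench left or right of the trimmer, long side roughly along world x. Tucked home its centre is at trimmer x -25, z 22.5 mm; trimmer y anywhere from -110 to 50, clear of fence and parked head.
- tube_rack: Bystander: orange rack with capped tubes, 120 x 56 mm, 49 mm high, origin under its centre; on the side of the trimmer where the board is not.
- bottle: Bystander: capped glass bottle, 68 mm in diameter, 140 mm high, origin under its centre, beyond the trimmer.
- tip_box: Bystander: white box with a clear lid, 85 x 120 mm, 63 mm high, origin under its centre, beyond the trimmer.
Things that resemble listed ones, but are neither listed nor needed, are in the scene too. What is meant by the part that bears board_center is not blue, and is the larger of those in its own colour.

How it is judged (in metres and radians):
On the way, in this order (a step that is already met when the one before it is completed fails the run):
1. the cutter head is pushed home against the left end stop (value of joint head below 0.006 m), for 0.2 s.
2. the board's end is under the hold-down strip, against the gauge bar and square (x of board_center in the frame of trimmer above -0.03 m and y of board_center in the frame of trimmer between -0.122 and 0.062 m and z of board_center in the frame of trimmer between 0.019 and 0.03 m and angle between the x axis of board_center and the x axis of trimmer, either way round below 0.06 rad), for 0.2 s.
At the end, for the whole second after the job is handed in: Head within 10 mm of the left stop; board flat on the trimmer table (0.025 rad, 2 mm), end tucked under the hold-down strip to within 5 mm of the gauge bar, square within 0.06 rad; hold-down strip under 0.07 rad; fingers pressing the board onto the table with over 2 N (value of joint head below 0.01 m and x of board_center in the frame of trimmer between -0.03 and -0.022 m and y of board_center in the frame of trimmer between -0.122 and 0.062 m and z of board_center in the frame of trimmer below 0.0245 m and angle between the x axis of board_center and the x axis of trimmer, either way round below 0.06 rad and angle between the z axis of board_center and the z axis of trimmer, either way round below 0.025 rad and value of joint strip below 0.07 rad and contact force between each of trimmer_c0, the fingers and board above 2 N); the arm keeps its last pose, push and grip.
It fails at once if the hold-down strip is lifted (more than 0.12 rad, 7 mm at its front edge) (value of joint strip above 0.12 rad).
It fails at once if a bystander is moved more than 20 mm (distance of any of tube_rack, bottle, tip_box from where it was at the start of the episode above 0.02 m).
It also fails if it takes over 64 s, if anything falls off the work surface, if the arm or the gripper's body presses on something with over 40 N, if the wrist force passes 120 N, or if a joint passes its speed limit or range.

ROBOT

A 6-joint arm with a two-finger parallel gripper is mounted at the origin on the work surface. World frame = base frame: x ahead of the robot, y to its left, z up, the work surface at z = 0. Lengths are in mm, angles in degrees, forces in N, time in s.
With the tool pointing down it reaches from about 350 to 975 mm from the base axis. Payload 17.4 kg.
Tool frame: the origin (TCP) lies midway between the tips of the shut fingers; the grasp point (between the pads) lies 19 mm behind it (bot.pinch_z is the z of the grasp point in the tool frame, in mm); z points along the fingers, y is the direction in which the jaws open and shut (so a half turn about z gives the same grasp; the last joint's range is limited). The gripper opens to 85 mm and grips with 20 to 120 N. Pads are 22 mm wide; open, the fingers measure 114 mm over their backs; the gripper's body (76 mm by 85 mm) begins 54 mm behind the grasp point. The pads swing forward as they close: fully open they stand 13 mm farther back than shut.
Start: joints at [65.329, 6.646, 82.598, -0, 90.757, -2.166], TCP at [258.383, 623.595, 231.303] pointing down, gripper open.
Joint ranges: [-162.19, 162.19], [-47.58, 125.68], [4.15, 143.07], [-65.23, 245.23], [0.69, 171.88], [-170.13, 170.13]. Speed limits (degrees/s): [108.29, 108.29, 127.2, 180, 180, 180].

INTERFACE

Orientations are given as a 3x3 rotation matrix whose columns are the frame's x, y, z axes.
In Python, from plant import bot, vision gives the robot as it stands.
- The arm moves only by the tool apply_moves, never from a script. Its argument "steps" is a list of rows, each a list of 3 entries, a list of its own where there are three numbers: the shift along the world's x, y, z in mm, then the turn about the world's z in rad, then the opening, from 0 (shut) to 1 (fully open). A call has 1 to 5 rows; each row is the pose to reach, as a shift and turn from the pose commanded when the call began; what a row does not reach only later rows make up. A row lasts 1/8 s, in which the tool goes at most 62.5 mm and 10.7 degrees, less where a joint would pass 70% of its speed; a pose out of reach is approached as far as the arm can. A call with a gripper value outside its range is refused whole. The fingers move at their own pace and stop on an object; "force" is the grip in N (left out, the last holds). Time passes only in rows, so rows that repeat a pose let the fingers close. It gives the time, the measured TCP pose, the force and the opening at its end, in the units of the state.
- bot.get_obs(): the state, without advancing time (a new reading comes with each control period).
- vision.grab_frame(name): name is "scene" or "top" or "wrist"; returns a dict with "image" (384x512x3 uint8, red, green, blue), "fx", "fy", "cx", "cy" (pixels), "origin" and "rotation" of the camera in the world; the wrist camera has in their place "hand_eye" (4x4, takes a point from camera to tool coordinates, whose origin is the TCP and whose axes are the flange's). Camera axes: x right, y down, z forward; pixel columns grow to the right and rows downward; lengths in mm; the calibration is good to about 2 mm. A picture is of the moment at which its call begins: read the wrist's pose just before it. There is no depth.
- bot.close_job(): hands the job in, once; it reports no verdict.
The state is a dict: "t": time; "joints": joint angles; "joint_vel": joint speeds; "joint_efforts": joint torques, N m; "tool_pos": TCP position; "ee_rot": TCP orientation; "contact_force": force on the tool from outside, world axes, zero at the start; "wrist_torque": the same for the moment, N m; "finger_gap": finger opening in mm.
Only numpy, scipy, OpenCV 4.12 (cv2) and the standard library are available. Lean on these libraries where they do the work, as an engineer would, in place of code of your own. Each camera call takes 0.05 s, during which the arm holds its last target.

## Working session

There is one attempt and no reset: what is moved stays moved. The work goes in short steps, Python scripts to look and compute and a tool call to move; the robot and the scene stay as the last step left them, time stands still between calls to the robot, and variables do not carry over. Pictures are saved under pics/ and viewed, and the job is handed in when it is done.

Besides the shell and the picture viewer there is one more tool, called after ">>>" in YAML: its name, and indented under it one key for each argument. apply_moves: Moves the arm, as the interface text tells. Its arguments: {"type":"object","properties":{"steps":{"type":"array","items":{"type":"array"}},"force":{"type":"number"}},"required":["steps"]}

```bash
mkdir -p pics; ls; cat > h.py <<'E'
import numpy as np, cv2
from plant import bot, vision
def save(f,name,scale=1.5):
    im=cv2.cvtColor(f["image"],cv2.COLOR_RGB2BGR)
    cv2.imwrite("pics/"+name,cv2.resize(im,None,fx=scale,fy=scale,interpolation=cv2.INTER_CUBIC))
def cam(f,o=None):
    if "origin" in f: return np.array(f["origin"],float),np.array(f["rotation"],float)
    T=np.array(f["hand_eye"],float); R=np.array(o["ee_rot"],float).reshape(3,3); p=np.array(o["tool_pos"],float)
    return R@T[:3,3]+p, R@T[:3,:3]
def onz(f,px,z,o=None):
    c,R=cam(f,o); px=np.atleast_2d(np.array(px,float))
    d=np.c_[(px[:,0]-f["cx"])/f["fx"],(px[:,1]-f["cy"])/f["fy"],np.ones(len(px))]@R.T
    return c+d*((z-c[2])/d[:,2])[:,None]
def proj(f,P,o=None):
    c,R=cam(f,o); q=(np.atleast_2d(np.array(P,float))-c)@R
    return np.c_[q[:,0]/q[:,2]*f["fx"]+f["cx"],q[:,1]/q[:,2]*f["fy"]+f["cy"]]
def tri(f1,p1,f2,p2,o1=None,o2=None):
    A=[];b=[]
    M=np.zeros((3,3));v=np.zeros(3);L=[]
    for f,p,o in((f1,p1,o1),(f2,p2,o2)):
        c,R=cam(f,o); d=R@np.array([(p[0]-f["cx"])/f["fx"],(p[1]-f["cy"])/f["fy"],1]); d/=np.linalg.norm(d)
        Q=np.eye(3)-np.outer(d,d); M+=Q; v+=Q@c; L.append((Q,c))
    x=np.linalg.solve(M,v); return x,[float(np.linalg.norm(Q@(x-c))) for Q,c in L]
E
python3 - <<'E'
from h import *
o=bot.get_obs();print(o)
for n in("scene","top","wrist"):
    f=vision.grab_frame(n); save(f,n+"0.png"); print(n,f["fx"],f.get("origin"),f.get("rotation"),f.get("hand_eye"))
E
```

```text
pics
{'t': 0.0, 'joints': array([ 6.53284994e+01,  6.67416314e+00,  8.26375704e+01, -3.97700537e-04,
        9.07568693e+01, -2.16518856e+00]), 'joint_vel': array([ 0.04373992,  0.0551955 ,  0.16991822, -0.04711763, -0.06000405,
        0.03930481]), 'joint_efforts': array([ 1.55465979e-03, -7.31977558e+01, -6.32500863e+01,  5.07052789e-05,
        6.24999142e-03,  1.21665732e-05]), 'tool_pos': array([258.29835765, 623.40294884, 230.54195181]), 'ee_rot': array([[-9.23837325e-01,  3.82784995e-01, -4.93482670e-04],
       [ 3.82785311e-01,  9.23836682e-01, -1.09094307e-03],
       [ 3.83007548e-05, -1.19675184e-03, -9.99999283e-01]]), 'contact_force': array([-0.39340212, -0.3518556 ,  0.46659848]), 'wrist_torque': array([ 0.03857049, -0.04901239, -0.01626003]), 'finger_gap': 85.22021490250354}
scene 366.83500181264503 [1291.15720403 -108.63042508  916.2016753 ] [[ 0.18796325  0.70296486 -0.68593748]
 [ 0.98197501 -0.12037183  0.14572472]
 [ 0.01987181 -0.70096436 -0.71291941]] None
top 375.7613048502153 [321.0747792   40.63333769 988.02202711] [[ 0.13886136 -0.96737305  0.21191248]
 [-0.99030746 -0.1362798   0.02681311]
 [ 0.00294111 -0.21358181 -0.97692075]] None
wrist 285.2138629242475 None None [[ 2.90492141e-04 -9.62076445e-01 -2.72779818e-01  7.03265606e+01]
 [ 9.99999816e-01  1.33989353e-04  5.92360858e-04 -1.37288446e-01]
 [-5.33346837e-04 -2.72779940e-01  9.62076307e-01 -1.43180900e+02]
 [ 0.00000000e+00  0.00000000e+00  0.00000000e+00  1.00000000e+00]]
```

View pics/scene0.png

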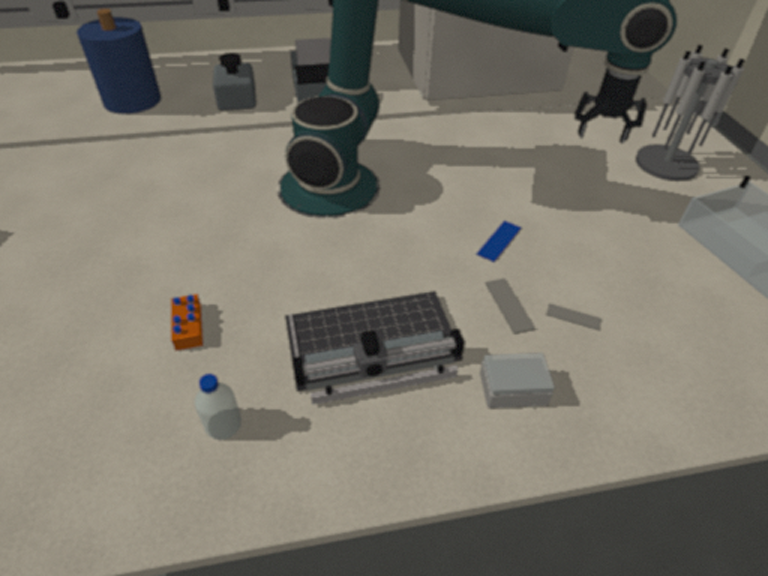

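View pics/top0.png

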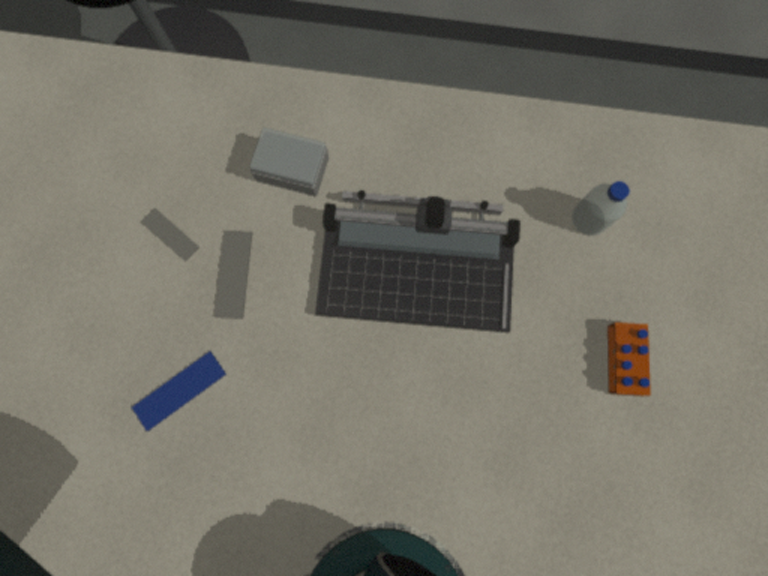

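View pics/wrist0.png

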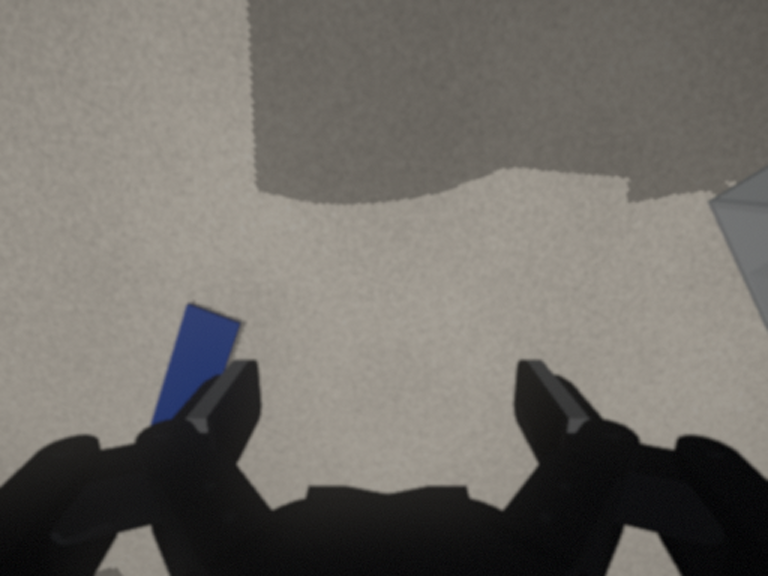

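Top view (at 1.5x): the target board is the larger grey one at about (233,275), with the smaller grey decoy at (170,233) and a blue decoy. The trimmer table spans about (318..512, 250..330), the head is near (434,213), and the fence is on the right. The rack is at right, with the bottle and box beyond.

```bash
python3 - <<'E'
from h import *
f=vision.grab_frame("top"); s=vision.grab_frame("scene")
p=lambda l:np.array(l)/1.5
print("table near corners z20",onz(f,p([(317,313),(510,331)]),20).round(1))
print("board",onz(f,p([(222,231),(252,231),(243,318),(214,317)]),5).round(1))
print("grip top tri",tri(f,p((434,209)),s,p((371,343))))
print("posts tops tri L",tri(f,p((330,211)),s,p((458,338))))
print("posts tops tri R",tri(f,p((514,228)),s,p((298,366))))
print("fence",onz(f,p([(508,264),(505,328)]),25).round(1))
print("board scene",onz(s,p([(486,283),(505,279),(535,328),(515,332)]),5).round(1))
print("board corner tri",tri(f,p((252,231)),s,p((515,332))),tri(f,p((214,317)),s,p((505,279))))
print("gauge",onz(f,p([(342,191),(502,208)]),32).round(1))
E
```

```text
table near corners z20 [[ 467.5  183.1   20. ]
 [ 482.9 -152.5   20. ]]
board [[595.1 381.9   5. ]
 [602.7 327.7   5. ]
 [442.8 313.    5. ]
 [437.4 363.9   5. ]]
grip top tri (array([655.28630358,   7.55376332, 100.29965896]), [0.19577749116270607, 0.19577749116272103])
posts tops tri L (array([641.64863264, 185.39719009,  60.40736344]), [0.8591841618963878, 0.8591841618962902])
posts tops tri R (array([ 655.1218784 , -133.64366181,   61.1523221 ]), [0.833872858406749, 0.8338728584067773])
fence [[ 600.2 -136.9   25. ]
 [ 486.  -142.5   25. ]]
board scene [[452.  316.7   5. ]
 [446.9 365.4   5. ]
 [601.7 378.4   5. ]
 [604.9 331.4   5. ]]
board corner tri (array([603.70722738, 330.16782134,   3.28330275]), [1.8820616449963912, 1.8820616449964689]) (array([438.79271486, 368.39681036,  -3.98464555]), [1.484998815604384, 1.4849988156043452])
gauge [[ 691.8  173.6   32. ]
 [ 700.  -115.2   32. ]]
```

>>> apply_moves:
  steps:
    - [[40, -50, 5], 0.09, 1]
    - [[80, -105, 15], 0.18, 1]
    - [[120, -160, 25], 0.27, 1]
    - [[160, -215, 35], 0.36, 1]
    - [[200, -270, 40], 0.45, 1]

```text
t: 0.88
tool_pos: [443.9, 372.9, 269.5]
ee_rot: [[-0.998, -0.06, 0.001], [-0.06, 0.998, 0.0], [-0.001, 0.0, -1.0]]
contact_force: [0.1, 1.2, 0.7]
finger_gap: 85.2
```

>>> apply_moves:
  steps:
    - [[0, 0, 0], 0, 1]
    - [[0, 0, 0], 0, 1]

```text
t: 1.12
tool_pos: [443.1, 374.6, 268.9]
ee_rot: [[-0.998, -0.056, -0.0], [-0.056, 0.998, 0.0], [0.0, 0.0, -1.0]]
contact_force: [1.1, 0.3, 0.8]
finger_gap: 85.4
```

```bash
python3 - <<'E'
from h import *
import pickle
o=bot.get_obs(); f=vision.grab_frame("wrist"); save(f,"w1.png"); pickle.dump((o,f),open("w1.pkl","wb")); print(o["t"],o["tool_pos"],o["ee_rot"],o["joints"])
E
```

```text
1.125 [443.05745324 374.61993322 268.88129339] [[-9.98439974e-01 -5.58353126e-02 -1.92140636e-04]
 [-5.58353451e-02  9.98439976e-01  1.68311342e-04]
 [ 1.82443176e-04  1.78777011e-04 -9.99999967e-01]] [ 3.76895102e+01 -5.60439671e+00  9.14749932e+01  1.43993125e-02
  9.41322191e+01 -5.55102459e+01]
```

View pics/w1.png

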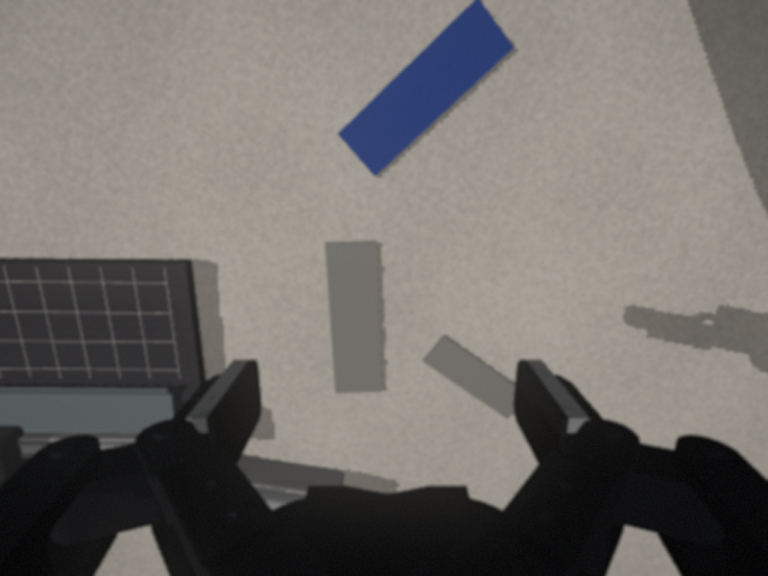

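The wrist view shows the target board at (326-386, 241-392), with a thin shadow on its right. The trimmer's left near corner is at (190,262), and the decoys are clearly separate. Next I'll look over the trimmer.

>>> apply_moves:
  steps:
    - [[-10, -50, 0], 0, 1]
    - [[-20, -100, 0], 0, 1]
    - [[-30, -150, 0], 0, 1]
    - [[-30, -150, 0], 0, 1]
    - [[-30, -150, 0], 0, 1]

```text
t: 1.8
tool_pos: [412.9, 225.5, 269.0]
ee_rot: [[-0.998, -0.058, 0.0], [-0.058, 0.998, 0.0], [-0.0, 0.0, -1.0]]
contact_force: [1.0, 0.8, 0.3]
finger_gap: 85.3
```

```bash
python3 - <<'E'
from h import *
import pickle
o=bot.get_obs(); f=vision.grab_frame("wrist"); save(f,"w2.png"); pickle.dump((o,f),open("w2.pkl","wb")); print(o["t"],o["tool_pos"])
E
```

```text
1.8 [412.8736329  225.53735341 268.98862135]
```

>>> apply_moves:
  steps:
    - [[0, -60, 0], -0.02, 0.5]
    - [[0, -120, 0], -0.04, 0]
    - [[0, -180, 0], -0.06, 0]
    - [[0, -180, 0], -0.06, 0]
    - [[0, -180, 0], -0.06, 0]

```text
t: 2.48
tool_pos: [413.4, 45.4, 268.8]
ee_rot: [[-1.0, 0.002, -0.001], [0.002, 1.0, 0.0], [0.001, 0.0, -1.0]]
contact_force: [0.4, 0.5, 0.2]
finger_gap: 0.0
```

```bash
python3 - <<'E'
from h import *
import pickle
o=bot.get_obs(); f=vision.grab_frame("wrist"); save(f,"w3.png"); pickle.dump((o,f),open("w3.pkl","wb")); print(o["t"],o["tool_pos"],o["ee_rot"],o["finger_gap"])
E
```

```text
2.475 [413.43940727  45.35419704 268.78964838] [[-9.99996978e-01  2.39517893e-03 -5.55009487e-04]
 [ 2.39501327e-03  9.99997087e-01  2.98951306e-04]
 [ 5.55723912e-04  2.97621147e-04 -9.99999801e-01]] 0.000541029564850175
```

View pics/w2.png

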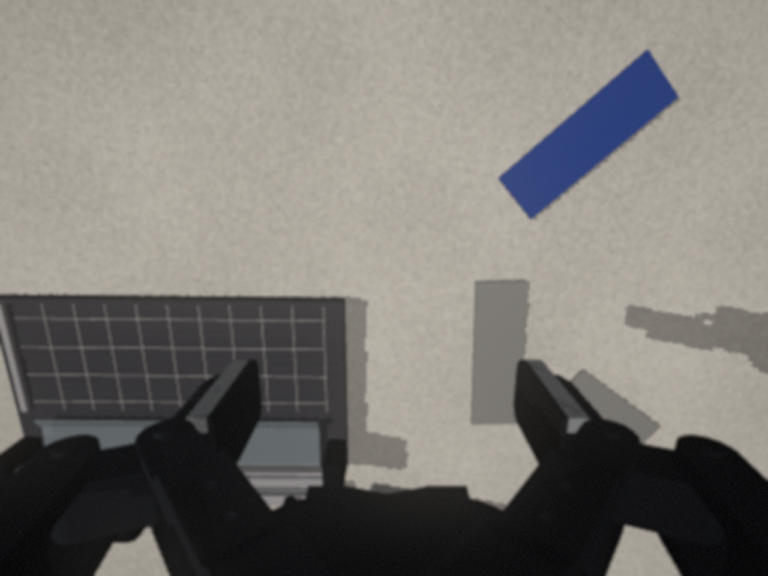

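View pics/w3.png

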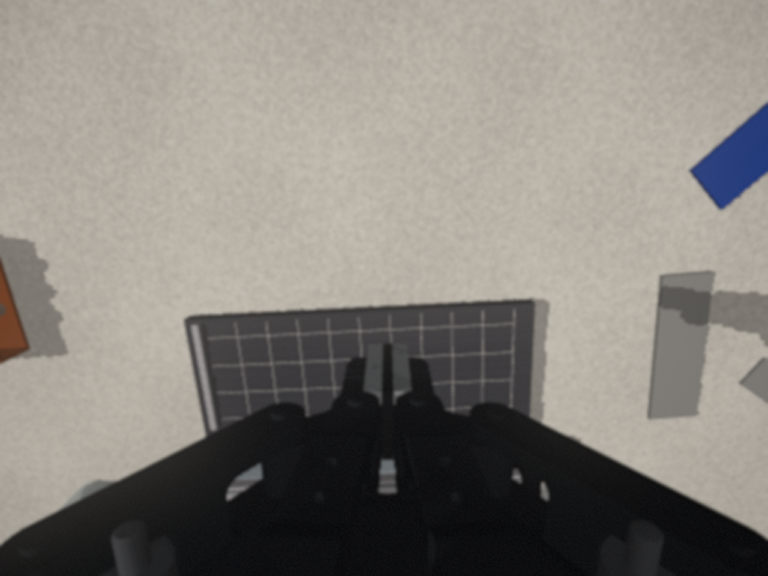

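```bash
python3 - <<'E'
from h import *
import pickle
o,f=pickle.load(open("w3.pkl","rb"))
im=cv2.cvtColor(f["image"],cv2.COLOR_RGB2BGR)
a=cv2.resize(im[190:300,115:215],None,fx=4,fy=4,interpolation=cv2.INTER_CUBIC)
b=cv2.resize(im[190:300,300:400],None,fx=4,fy=4,interpolation=cv2.INTER_CUBIC)
cv2.imwrite("pics/z3.png",np.clip(np.hstack([a,b]).astype(float)*1.8,0,255).astype(np.uint8))
E
```

```text
(no output)
```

View pics/z3.png

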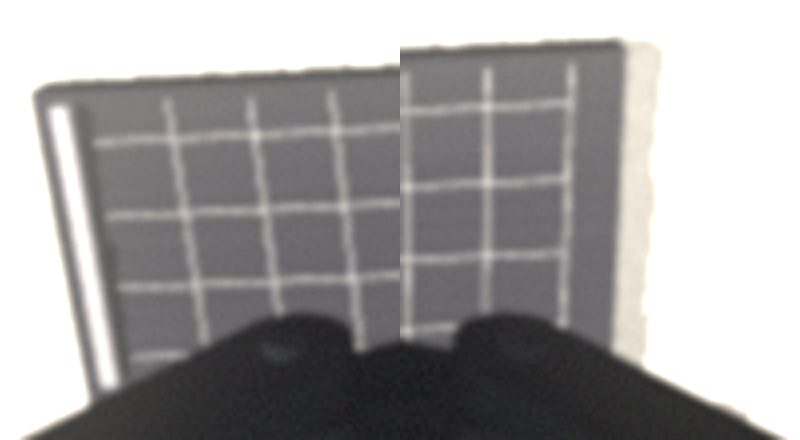

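```bash
python3 - <<'E'
from h import *
import pickle
W={k:pickle.load(open(f"w{k}.pkl","rb")) for k in(1,2,3)}
o3,f3=W[3]; o1,f1=W[1]; o2,f2=W[2]
A=onz(f3,[(127,214.2),(355,203),(138.7,286),(353.7,276)],20,o3); print(A.round(1))
print("yaw near edge",np.degrees(np.arctan2(-(A[1]-A[0])[0],(A[1]-A[0])[1])),"len",np.linalg.norm(A[1]-A[0]))
for i,j in((0,2),(1,3)):
    d=A[j]-A[i];print("side yaw",np.degrees(np.arctan2(d[1],d[0])))
print("w1 corner",onz(f1,[(190/1.5,266/1.5)],20,o1),"w2",onz(f2,[(345/1.5,301/1.5)],20,o2))
print("tri",tri(f1,(190/1.5,266/1.5),f3,(355,203),o1,o3))
for k in(1,2):
    o,f=W[k]; g=cv2.cvtColor(f["image"],cv2.COLOR_RGB2GRAY)
    x0,x1,y0,y1={1:(205,270,150,275),2:(305,360,175,290)}[k]
    c=g[y0:y1,x0:x1]; t,m=cv2.threshold(c,0,255,cv2.THRESH_BINARY_INV+cv2.THRESH_OTSU)
    n,l,s,_=cv2.connectedComponentsWithStats(m); i=1+np.argmax(s[1:,4]); 
    cn,_=cv2.findContours((l==i).astype(np.uint8),cv2.RETR_EXTERNAL,cv2.CHAIN_APPROX_NONE)
    P=onz(f,cn[0][:,0]+[x0,y0],5,o)[:,:2].astype(np.float32)
    print(k,t,s[i],cv2.minAreaRect(P))
    im=cv2.cvtColor(f["image"],cv2.COLOR_RGB2BGR)[y0:y1,x0:x1]; cv2.imwrite(f"pics/b{k}.png",np.hstack([cv2.resize(im,None,fx=4,fy=4),cv2.resize(cv2.cvtColor(m,cv2.COLOR_GRAY2BGR),None,fx=4,fy=4)]))
E
```

```text
[[ 484.7 -144.9   20. ]
 [ 468.4  185.9   20. ]
 [ 604.4 -141.8   20. ]
 [ 587.5  194.7   20. ]]
yaw near edge 2.821312469707461 len 331.2314577208182
side yaw 1.512199849263193
side yaw 4.214284567787167
w1 corner [[470.18962494 192.1056994   20.        ]] w2 [[466.41101216 189.13577095  20.        ]]
tri (array([471.48721892, 188.69015284,  12.23012689]), [0.6147164742728545, 0.6147164742727891])
1 132.0 [  12   10   41  102 3620] ((520.3025512695312, 350.0575256347656), (161.3513946533203, 56.3948860168457), 4.787574768066406)
2 90.0 [ 37  65  18  50 797] ((568.2122802734375, 383.4487609863281), (89.95804595947266, 27.312362670898438), 8.867989540100098)
```

View pics/b1.png

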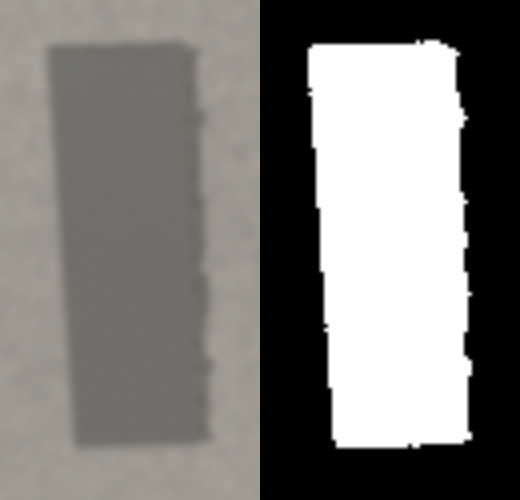

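View pics/b2.png

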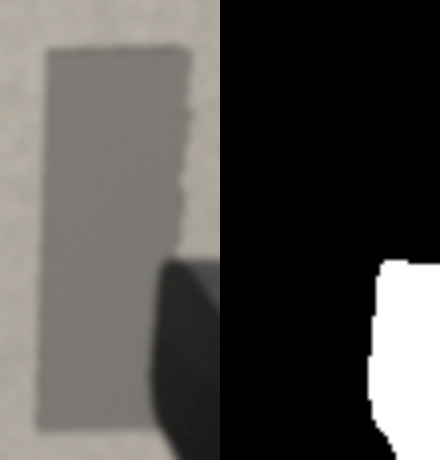

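>>> apply_moves:
  steps:
    - [[55, -28, 0], 0.01, 0]
    - [[110, -56, 0], 0.02, 0]
    - [[165, -85, 0], 0.03, 0]
    - [[220, -110, 0], 0.05, 0]
    - [[238, -115, 0], 0.05, 0]

```text
t: 3.15
tool_pos: [653.8, -69.3, 266.6]
ee_rot: [[-0.999, -0.049, -0.003], [-0.049, 0.999, 0.0], [0.003, 0.001, -1.0]]
contact_force: [-0.8, 0.0, -0.2]
finger_gap: -0.1
```

```bash
python3 - <<'E'
from h import *
import pickle
o=bot.get_obs(); f=vision.grab_frame("wrist"); save(f,"w4.png"); pickle.dump((o,f),open("w4.pkl","wb")); print(o["t"],o["tool_pos"],o["contact_force"])
W={k:pickle.load(open(f"w{k}.pkl","rb")) for k in(1,2)}
o1,f1=W[1]; o2,f2=W[2]
a=onz(f1,[(217,161.5),(223.75,261.25)],5,o1); b=onz(f2,[(316.5,187),(314.25,282.5)],5,o2); print(a.round(1),b.round(1))
for q in(a,b): d=q[1]-q[0]; print(np.degrees(np.arctan2(d[1],d[0])),np.linalg.norm(d))
print(tri(f1,(217,161.5),f2,(316.5,187),o1,o2),tri(f1,(223.75,261.25),f2,(314.25,282.5),o1,o2))
E
```

```text
3.15 [653.83161878 -69.32101009 266.6125579 ] [-0.80891769  0.04884503 -0.22663117]
[[443.3 316.4   5. ]
 [602.5 329.9   5. ]] [[442.7 314.5   5. ]
 [602.7 329.2   5. ]]
4.823036065902204 159.7963588128535
5.242672450701666 160.65172156887488
(array([ 4.44091062e+02,  3.15737844e+02, -3.41314512e-01]), [0.0937837718406522, 0.09378377184065446]) (array([603.5966734 , 329.6675605 ,   3.30145737]), [0.13010789458774025, 0.13010789458766336])
```

View pics/w4.png

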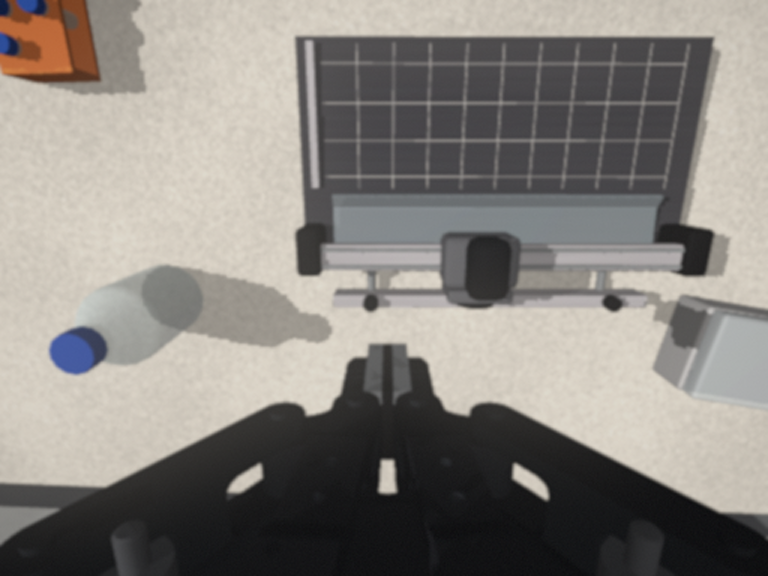

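The wrist view shows the whole trimmer: near corners at (297,39) and (712,39), the fin top at about (490,268), the posts at (312,250) and (686,250), and the gauge bar at row 298.

```bash
python3 - <<'E'
from h import *
import pickle
o,f=pickle.load(open("w4.pkl","rb"))
p=lambda l:np.array(l)/1.5
A=onz(f,p([(298,39),(712,39)]),20,o); print("near",A.round(1),np.linalg.norm(A[0]-A[1]))
d=A[1]-A[0]; yaw=np.arctan2(-d[0],d[1]); print("yaw",np.degrees(yaw))
B=onz(f,p([(324,257),(683,257)]),59,o); print("rail",B.round(1),np.linalg.norm(B[1]-B[0])); d=B[1]-B[0]; print(np.degrees(np.arctan2(-d[0],d[1])))
G=onz(f,p([(334,293),(646,293)]),32,o); print("gauge",G.round(1),np.linalg.norm(G[1]-G[0])); d=G[1]-G[0]; print(np.degrees(np.arctan2(-d[0],d[1])))
x=np.array([np.cos(yaw),np.sin(yaw),0]); y=np.array([-np.sin(yaw),np.cos(yaw),0])
for n,P,tx in(("near",A,-160),("rail",B,15),("gauge",G,55)): print(n,(P.mean(0)-tx*x).round(1))
F=onz(f,p([(466,268),(512,268),(489,238),(489,300)]),113,o); print("fin",F.round(1))
t=vision.grab_frame("top"); print("fin tri",tri(f,p((489,268)),t,p((434,209)),o))
E
```

```text
near [[ 484.8 -149.2   20. ]
 [ 467.9  187.    20. ]] 336.6457664960818
yaw 2.8719459269774346
rail [[ 655.9 -121.    59. ]
 [ 641.1  178.2   59. ]] 299.54130847704727
2.833453460245795
gauge [[ 694.6 -115.2   32. ]
 [ 680.4  171.4   32. ]] 286.96490768078706
2.826035396924215
near [636.2  26.9  20. ]
rail [633.5  27.9  59. ]
gauge [632.6  25.4  32. ]
fin [[647.8 -12.7 113. ]
 [646.2  20.  113. ]
 [625.7   1.2 113. ]
 [670.6   6.4 113. ]]
fin tri (array([650.72108689,   6.80122903, 106.1133863 ]), [2.5482190261106026, 2.5482190261104516])
```

>>> apply_moves:
  steps:
    - [[0, 0, -45], 0, 0]
    - [[0, 0, -90], 0, 0]
    - [[0, 0, -135], 0, 0]
    - [[0, 0, -172], 0, 0]
    - [[0, 0, -172], 0, 0]

```text
t: 3.88
tool_pos: [649.4, -68.4, 94.4]
ee_rot: [[-0.999, -0.049, -0.005], [-0.049, 0.999, 0.001], [0.005, 0.001, -1.0]]
contact_force: [-0.3, 0.4, 0.2]
finger_gap: 0.3
```

>>> apply_moves:
  steps:
    - [[0, 10, 0], 0, 0]
    - [[-1, 20, 0], 0, 0]
    - [[-1, 28, 0], 0, 0]
    - [[-2, 36, 0], 0, 0]
    - [[-2, 42, 0], 0, 0]

```text
t: 4.5
tool_pos: [649.1, -27.9, 97.1]
ee_rot: [[-0.999, -0.047, 0.0], [-0.047, 0.999, -0.0], [-0.0, -0.0, -1.0]]
contact_force: [0.7, 0.1, -0.4]
finger_gap: -0.1
```

>>> apply_moves:
  steps:
    - [[0, 6, 0], 0, 0]
    - [[-1, 14, 0], 0, 0]
    - [[-1, 22, 0], 0, 0]
    - [[-2, 30, 0], 0, 0]
    - [[-2, 38, 0], 0, 0]

```text
t: 5.12
tool_pos: [646.9, 10.1, 96.9]
ee_rot: [[-0.999, -0.047, -0.0], [-0.047, 0.999, -0.0], [0.0, -0.0, -1.0]]
contact_force: [-1.2, -2.3, 0.2]
finger_gap: -0.1
```

>>> apply_moves:
  steps:
    - [[-1, 15, 0], 0, 0]
    - [[-2, 33, 0], 0, 0]
    - [[-3, 50, 0], 0, 0]
    - [[-4, 67, 0], 0, 0]
    - [[-4, 84, 0], 0, 0]

```text
t: 5.75
tool_pos: [642.7, 94.9, 96.9]
ee_rot: [[-0.999, -0.047, -0.001], [-0.047, 0.999, -0.0], [0.001, -0.0, -1.0]]
contact_force: [-1.6, -2.3, 0.5]
finger_gap: 0.2
```

>>> apply_moves:
  steps:
    - [[0, 4, 0], 0, 0]
    - [[0, 7, 0], 0, 0]
    - [[0, 10, 0], 0, 0]
    - [[0, 13, 0], 0, 0]

```text
t: 6.25
tool_pos: [643.1, 106.4, 96.8]
ee_rot: [[-0.999, -0.047, -0.0], [-0.047, 0.999, -0.0], [0.0, -0.0, -1.0]]
contact_force: [-1.4, -3.0, 0.2]
finger_gap: 0.4
```

>>> apply_moves:
  steps:
    - [[0, 2, 0], 0, 0]
    - [[0, 4, 0], 0, 0]

```text
t: 6.5
tool_pos: [643.1, 110.6, 96.9]
ee_rot: [[-0.999, -0.047, -0.0], [-0.047, 0.999, -0.0], [0.0, -0.0, -1.0]]
contact_force: [-2.0, -2.2, -0.4]
finger_gap: 0.5
```

>>> apply_moves:
  steps:
    - [[0, 2, 0], 0, 0]
    - [[0, 4, 0], 0, 0]

```text
t: 6.75
tool_pos: [643.1, 112.4, 96.9]
ee_rot: [[-0.999, -0.046, -0.0], [-0.046, 0.999, -0.004], [0.001, -0.004, -1.0]]
contact_force: [-3.3, -28.1, 1.3]
finger_gap: 0.2
```

>>> apply_moves:
  steps:
    - [[0, -1, 0], 0, 0]
    - [[0, -1, 0], 0, 0]
    - [[0, -1, 0], 0, 0]

```text
t: 7.12
tool_pos: [643.1, 112.1, 96.9]
ee_rot: [[-0.999, -0.046, -0.0], [-0.046, 0.999, -0.003], [0.0, -0.003, -1.0]]
contact_force: [-2.6, -14.5, 0.9]
finger_gap: 0.4
```

>>> apply_moves:
  steps:
    - [[0, -15, 0], 0, 0]
    - [[0, -30, 20], 0, 0]
    - [[0, -30, 60], 0, 0]
    - [[-20, -30, 105], 0, 0.5]
    - [[-70, -10, 150], 0, 1]

```text
t: 7.75
tool_pos: [578.6, 100.4, 245.0]
ee_rot: [[-0.999, -0.045, 0.002], [-0.045, 0.999, 0.0], [-0.002, 0.0, -1.0]]
contact_force: [0.5, 1.5, 0.5]
finger_gap: 35.8
```

```bash
python3 - <<'E'
from h import *
f=vision.grab_frame("top"); save(f,"t1.png"); o=bot.get_obs(); print(o["tool_pos"],o["contact_force"])
E
```

```text
[575.43848933 102.61126811 251.66060104] [0.42643738 1.9154528  9.61667952]
```

View pics/t1.png

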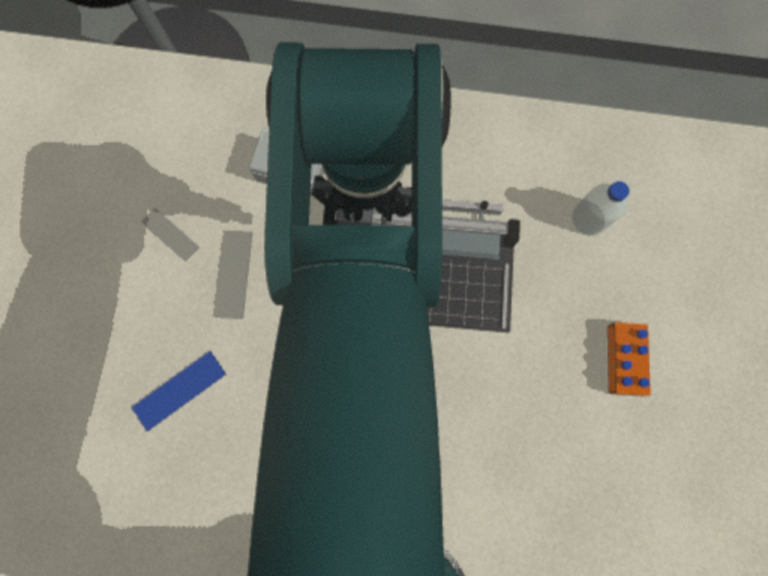

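>>> apply_moves:
  steps:
    - [[-20, 60, 0], 0.01, 0.78]
    - [[-40, 120, -20], 0.02, 0.78]
    - [[-60, 180, -40], 0.03, 0.78]
    - [[-80, 230, -60], 0.042, 0.78]
    - [[-87, 242, -80], 0.042, 0.78]

```text
t: 8.43
tool_pos: [490.7, 345.7, 162.8]
ee_rot: [[-0.996, -0.092, 0.001], [-0.092, 0.996, 0.001], [-0.001, 0.001, -1.0]]
contact_force: [0.6, -1.2, -0.2]
finger_gap: 66.7
```

>>> apply_moves:
  steps:
    - [[0, 0, 0], 0, 0.78]
    - [[0, 0, 0], 0, 0.78]

```text
t: 8.68
tool_pos: [492.5, 342.5, 163.4]
ee_rot: [[-0.996, -0.088, 0.001], [-0.088, 0.996, 0.001], [-0.001, 0.0, -1.0]]
contact_force: [0.5, -0.6, 1.4]
finger_gap: 67.1
```

```bash
python3 - <<'E'
from h import *
import pickle
o=bot.get_obs(); f=vision.grab_frame("wrist"); save(f,"w5.png"); pickle.dump((o,f),open("w5.pkl","wb")); print(o["t"],o["tool_pos"],o["ee_rot"],o["contact_force"],o["finger_gap"])
E
```

```text
8.675 [492.46597508 342.5221462  163.35924815] [[-9.96105801e-01 -8.81573450e-02  1.23126306e-03]
 [-8.81567241e-02  9.96106465e-01  5.49862460e-04]
 [-1.27494351e-03  4.39177068e-04 -9.99999091e-01]] [ 0.52274358 -0.58344831  1.41759282] 67.14910006861707
```

View pics/w5.png

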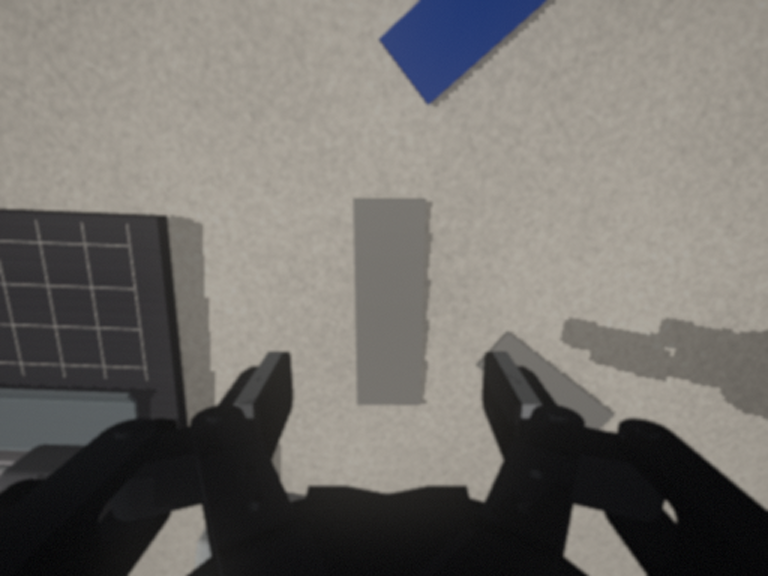

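```bash
python3 - <<'E'
from h import *
import pickle
o,f=pickle.load(open("w5.pkl","rb"))
P=onz(f,np.array([(354,199),(358,404),(429,199),(424,403)])/1.5,5,o); print(P.round(1))
R=np.array(o["ee_rot"]); print(((P-o["tool_pos"])@R).round(1))
E
```

```text
[[444.3 316.1   5. ]
 [602.9 330.    5. ]
 [439.7 367.7   5. ]
 [597.4 382.    5. ]]
[[  50.5  -22.1  158.3]
 [-108.7  -22.3  158.5]
 [  50.5   29.7  158.3]
 [-107.8   30.   158.5]]
```

>>> apply_moves:
  steps:
    - [[-2, 3, -40], 0, 0.78]
    - [[-3, 3, -80], 0, 0.78]
    - [[-3, 3, -115], 0, 0.78]
    - [[-3, 3, -140], 0, 0.78]
    - [[-3, 3, -150], 0, 0.78]

```text
t: 9.35
tool_pos: [489.1, 345.4, 11.6]
ee_rot: [[-0.996, -0.088, -0.001], [-0.088, 0.996, -0.0], [0.001, -0.0, -1.0]]
contact_force: [-0.1, -1.0, 0.6]
finger_gap: 66.8
```

>>> apply_moves:
  steps:
    - [[0, 0, -4], 0, 0.78]
    - [[0, 0, -7], 0, 0.78]
    - [[0, 0, -7], 0, 0.78]

```text
t: 9.72
tool_pos: [488.9, 346.5, 5.7]
ee_rot: [[-0.996, -0.089, 0.001], [-0.089, 0.996, 0.0], [-0.001, 0.0, -1.0]]
contact_force: [0.5, 0.1, -0.1]
finger_gap: 66.6
```

>>> apply_moves:
  steps:
    - [[0, 0, -2], 0, 0.78]
    - [[0, 0, -4], 0, 0.78]

```text
t: 9.98
tool_pos: [488.6, 346.5, 1.2]
ee_rot: [[-0.996, -0.089, 0.0], [-0.089, 0.996, 0.0], [-0.0, 0.0, -1.0]]
contact_force: [0.4, -0.1, 0.4]
finger_gap: 66.6
```

>>> apply_moves:
  steps:
    - [[0, 0, -2], 0, 0.72]
    - [[0, 0, -3], 0, 0.72]

```text
t: 10.22
tool_pos: [488.5, 346.4, -2.2]
ee_rot: [[-0.996, -0.089, -0.0], [-0.089, 0.996, -0.0], [0.0, -0.0, -1.0]]
contact_force: [-0.5, 0.2, -0.3]
finger_gap: 61.5
```

```bash
python3 - <<'E'
from h import *
o=bot.get_obs(); f=vision.grab_frame("wrist"); save(f,"w6.png"); s=vision.grab_frame("scene"); im=s["image"][130:250,260:460]; cv2.imwrite("pics/s6.png",cv2.resize(cv2.cvtColor(im,cv2.COLOR_RGB2BGR),None,fx=4,fy=4)); print(o["tool_pos"],o["contact_force"])
E
```

```text
[488.48709911 346.3972609   -2.17780336] [-0.54546751  0.23375155 -0.32996657]
```

View pics/w6.png

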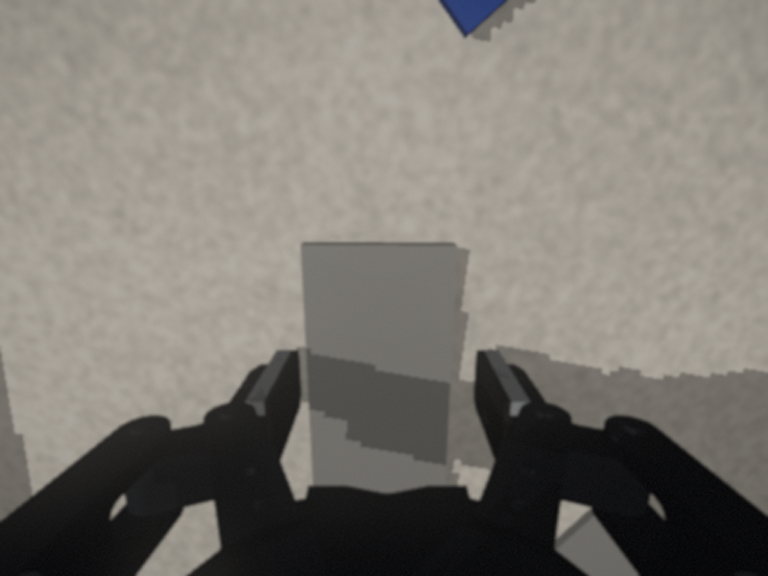

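View pics/s6.png

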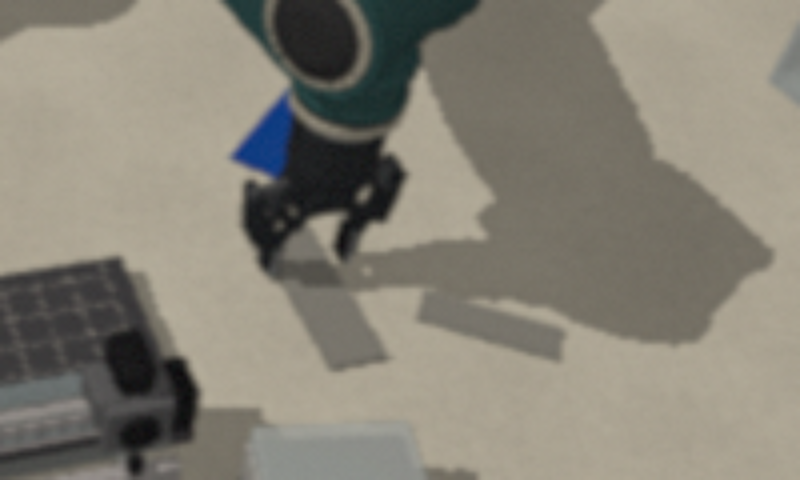

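The board sits cleanly between the fingers (left finger at 298, board at 305-455, right finger at 478). The scene view shows the head parked at the left post. I'll keep lowering until the fingers touch the bench.

>>> apply_moves:
  steps:
    - [[0, 0, -1], 0, 0.72]
    - [[0, 0, -2], 0, 0.72]

```text
t: 10.58
tool_pos: [488.6, 346.4, -4.0]
ee_rot: [[-0.996, -0.089, 0.0], [-0.089, 0.996, 0.0], [-0.0, 0.0, -1.0]]
contact_force: [-0.7, 0.3, -1.0]
finger_gap: 61.8
```

>>> apply_moves:
  steps:
    - [[0, 0, -1], 0, 0.72]
    - [[0, 0, -2], 0, 0.72]

```text
t: 10.82
tool_pos: [488.6, 346.5, -5.5]
ee_rot: [[-0.996, -0.089, -0.0], [-0.089, 0.996, -0.0], [0.0, -0.0, -1.0]]
contact_force: [-6.9, -4.0, 14.6]
finger_gap: 61.3
```

>>> apply_moves:
  steps:
    - [[0, 0, 4], 0, 0.72]
    - [[0, 0, 4], 0, 0.5]
    - [[0, 0, 4], 0, 0.4]
    - [[0, 0, 4], 0, 0.4]
    - [[0, 0, 4], 0, 0.4]
  force: 35

```text
t: 11.45
tool_pos: [488.8, 346.6, -1.3]
ee_rot: [[-0.996, -0.089, 0.001], [-0.089, 0.996, 0.0], [-0.001, 0.0, -1.0]]
contact_force: [-1.6, -0.3, 6.9]
finger_gap: 48.0
```

>>> apply_moves:
  steps:
    - [[0, 0, 0], 0, 0.4]
    - [[0, 0, 8], 0, 0.4]
    - [[0, 0, 25], 0, 0.4]
    - [[0, 0, 45], 0, 0.4]
    - [[0, 0, 60], 0, 0.4]

```text
t: 12.08
tool_pos: [489.0, 346.7, 60.2]
ee_rot: [[-0.996, -0.089, 0.001], [-0.089, 0.996, 0.001], [-0.002, 0.001, -1.0]]
contact_force: [0.4, 0.2, -0.8]
finger_gap: 48.5
```

```bash
python3 - <<'E'
from h import *
o=bot.get_obs(); f=vision.grab_frame("wrist"); save(f,"w7.png"); s=vision.grab_frame("scene"); im=s["image"][130:250,260:460]; cv2.imwrite("pics/s7.png",cv2.resize(cv2.cvtColor(im,cv2.COLOR_RGB2BGR),None,fx=4,fy=4)); print(o["tool_pos"],o["contact_force"],o["finger_gap"])
E
```

```text
[488.96956522 346.67557999  60.22501839] [ 0.43304034  0.22240208 -0.7999078 ] 48.47407633103681
```

View pics/w7.png

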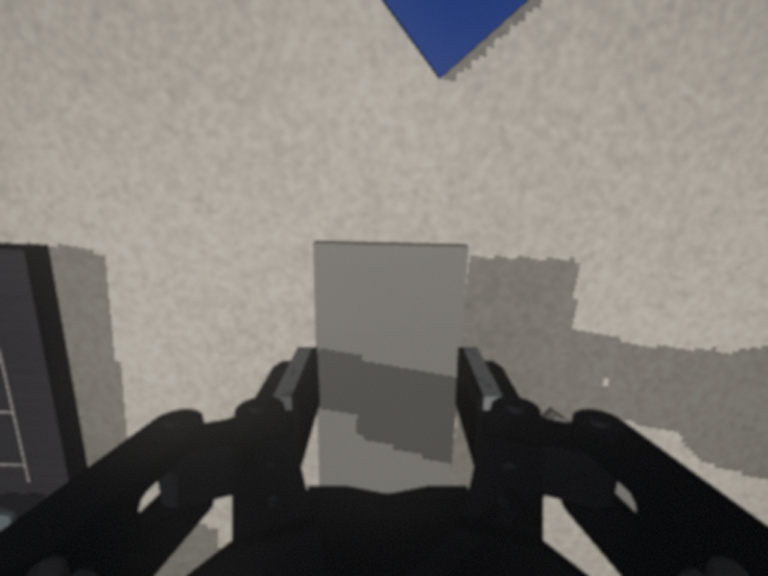

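View pics/s7.png

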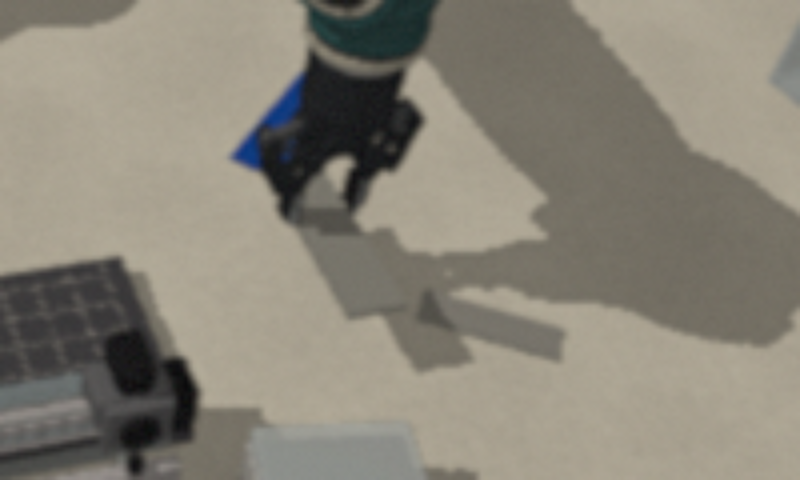

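>>> apply_moves:
  steps:
    - [[-10, -35, 5], -0.01, 0.4]
    - [[-20, -80, 10], -0.02, 0.4]
    - [[-25, -125, 10], -0.03, 0.4]
    - [[-25, -170, 10], -0.039, 0.4]
    - [[-25, -210, 10], -0.039, 0.4]

```text
t: 12.8
tool_pos: [463.2, 135.0, 67.8]
ee_rot: [[-0.999, -0.05, -0.0], [-0.05, 0.999, -0.0], [0.0, -0.0, -1.0]]
contact_force: [0.3, 0.3, -0.1]
finger_gap: 48.0
```

>>> apply_moves:
  steps:
    - [[0, -45, 0], 0, 0.4]
    - [[0, -90, 0], 0, 0.4]
    - [[5, -125, 0], 0, 0.4]
    - [[8, -148, 0], 0, 0.4]
    - [[8, -148, 0], 0, 0.4]

```text
t: 13.42
tool_pos: [471.4, -12.7, 67.7]
ee_rot: [[-0.999, -0.048, -0.0], [-0.048, 0.999, -0.0], [0.0, -0.0, -1.0]]
contact_force: [-0.1, 0.3, -1.7]
finger_gap: 48.4
```

```bash
python3 - <<'E'
from h import *
import pickle
o=bot.get_obs(); f=vision.grab_frame("wrist"); save(f,"w8.png"); pickle.dump((o,f),open("w8.pkl","wb")); s=vision.grab_frame("scene"); im=s["image"][160:290,170:340]; cv2.imwrite("pics/s8.png",cv2.resize(cv2.cvtColor(im,cv2.COLOR_RGB2BGR),None,fx=4,fy=4)); print(o["tool_pos"],o["ee_rot"],o["contact_force"],o["finger_gap"])
E
```

```text
[471.42476463 -12.67355806  67.68522953] [[-9.98844761e-01 -4.80511188e-02 -4.83856436e-04]
 [-4.80511023e-02  9.98844878e-01 -4.56776829e-05]
 [ 4.85492387e-04 -2.23750791e-05 -9.99999882e-01]] [-0.07264384  0.32654293 -1.6799913 ] 48.4198133836599
```

View pics/w8.png

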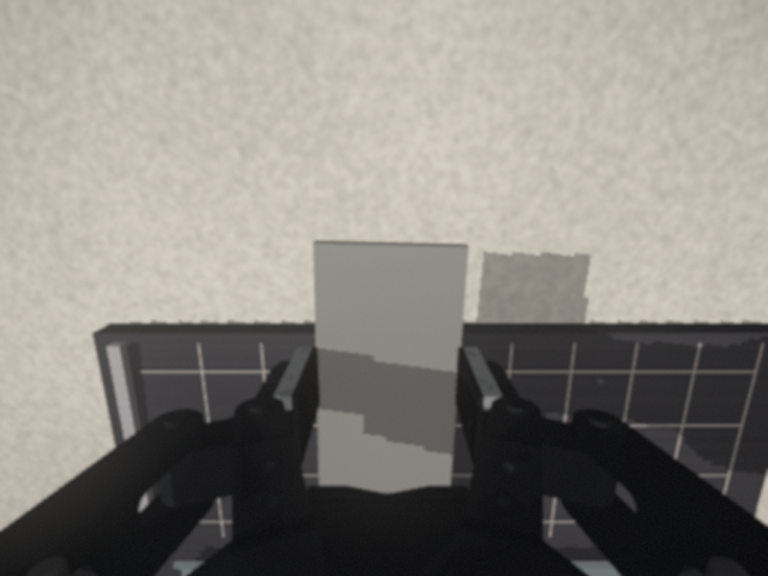

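View pics/s8.png

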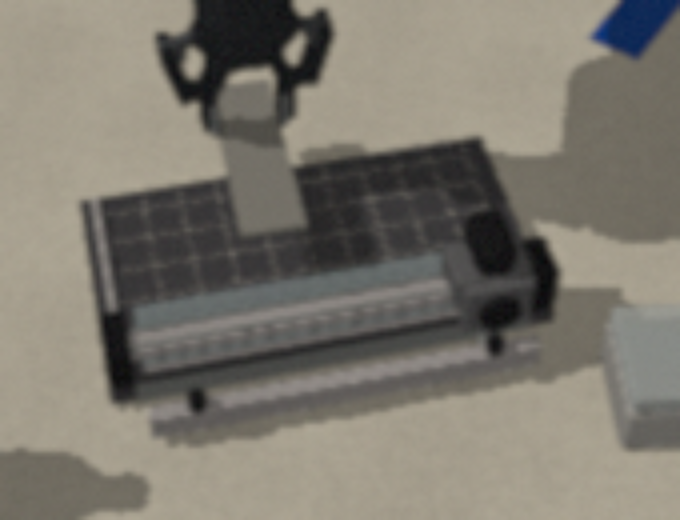

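```bash
python3 - <<'E'
from h import *
import pickle
o,f=pickle.load(open("w8.pkl","rb"))
R=np.array(o["ee_rot"])
P=onz(f,np.array([(315,242),(467,246),(319,485),(452,485)])/1.5,72.0,o); print(((P-o["tool_pos"])@R).round(1))
C=onz(f,np.array([(103,334),(750,334)])/1.5,20,o); d=C[1]-C[0]; print(C.round(1),np.degrees(np.arctan2(-d[0],d[1])))
E
```

```text
[[ 47.4 -23.1  -4.3]
 [ 46.1  26.7  -4.3]
 [-47.3 -25.9  -4.3]
 [-47.3  25.7  -4.3]]
[[ 483.3 -147.3   20. ]
 [ 468.4  161.4   20. ]] 2.7517061848703293
```

>>> apply_moves:
  steps:
    - [[0, 0, -15], 0.01, 0.4]
    - [[0, 0, -30], 0.02, 0.4]
    - [[0, 0, -40], 0.02, 0.4]
    - [[0, 0, -43], 0.02, 0.4]
    - [[0, 0, -43], 0.02, 0.4]

```text
t: 14.15
tool_pos: [471.6, -11.5, 25.0]
ee_rot: [[-0.998, -0.07, -0.0], [-0.07, 0.998, 0.0], [0.0, 0.0, -1.0]]
contact_force: [0.4, -0.4, 0.1]
finger_gap: 48.3
```

>>> apply_moves:
  steps:
    - [[0, 0, -1], 0, 0.4]
    - [[0, 0, -2], 0, 0.4]
    - [[0, 0, -2], 0, 0.4]

```text
t: 14.52
tool_pos: [471.6, -11.6, 23.1]
ee_rot: [[-0.998, -0.07, 0.0], [-0.07, 0.998, -0.0], [-0.0, -0.0, -1.0]]
contact_force: [0.6, -0.7, -0.2]
finger_gap: 48.3
```

>>> apply_moves:
  steps:
    - [[0, 0, -1], 0, 0.4]
    - [[0, 0, -2], 0, 0.4]
    - [[0, 0, -2], 0, 0.4]

```text
t: 14.9
tool_pos: [471.5, -11.6, 20.9]
ee_rot: [[-0.998, -0.07, -0.0], [-0.07, 0.998, -0.0], [0.0, 0.0, -1.0]]
contact_force: [-0.9, -0.2, -0.6]
finger_gap: 48.4
```

>>> apply_moves:
  steps:
    - [[0, 0, -1], 0, 0.4]
    - [[0, 0, -1], 0, 0.4]

```text
t: 15.15
tool_pos: [471.5, -11.6, 19.9]
ee_rot: [[-0.998, -0.07, -0.0], [-0.07, 0.998, 0.0], [0.0, 0.0, -1.0]]
contact_force: [-0.2, -0.1, -0.0]
finger_gap: 48.4
```

>>> apply_moves:
  steps:
    - [[0, 0, -1], 0, 0.4]
    - [[0, 0, -1], 0, 0.4]

```text
t: 15.4
tool_pos: [471.6, -11.6, 19.0]
ee_rot: [[-0.998, -0.07, -0.0], [-0.07, 0.998, -0.0], [0.0, -0.0, -1.0]]
contact_force: [0.5, 0.7, -0.8]
finger_gap: 48.4
```

>>> apply_moves:
  steps:
    - [[0, 0, -1], 0, 0.4]
    - [[0, 0, -1], 0, 0.4]

```text
t: 15.65
tool_pos: [471.6, -11.6, 18.6]
ee_rot: [[-0.998, -0.07, -0.0], [-0.07, 0.998, -0.0], [0.0, -0.0, -1.0]]
contact_force: [-4.7, -0.3, 8.6]
finger_gap: 48.3
```

>>> apply_moves:
  steps:
    - [[0, 0, 0.5], 0, 0.65]
    - [[0, 0, 2], 0, 0.68]
    - [[0, 0, 2], 0, 0.68]

```text
t: 16.02
tool_pos: [471.6, -11.6, 20.1]
ee_rot: [[-0.998, -0.07, 0.0], [-0.07, 0.998, -0.0], [-0.0, -0.0, -1.0]]
contact_force: [-0.4, 0.4, -0.1]
finger_gap: 58.3
```

```bash
python3 - <<'E'
from h import *
import pickle
o=bot.get_obs(); f=vision.grab_frame("wrist"); save(f,"w9.png"); pickle.dump((o,f),open("w9.pkl","wb")); s=vision.grab_frame("scene"); im=s["image"][160:290,170:340]; cv2.imwrite("pics/s9.png",cv2.resize(cv2.cvtColor(im,cv2.COLOR_RGB2BGR),None,fx=4,fy=4)); print(o["tool_pos"],o["contact_force"],o["finger_gap"])
E
```

```text
[471.6217451  -11.59497965  20.10167188] [-0.36063184  0.43903401 -0.06387514] 58.30968646838348
```

View pics/w9.png

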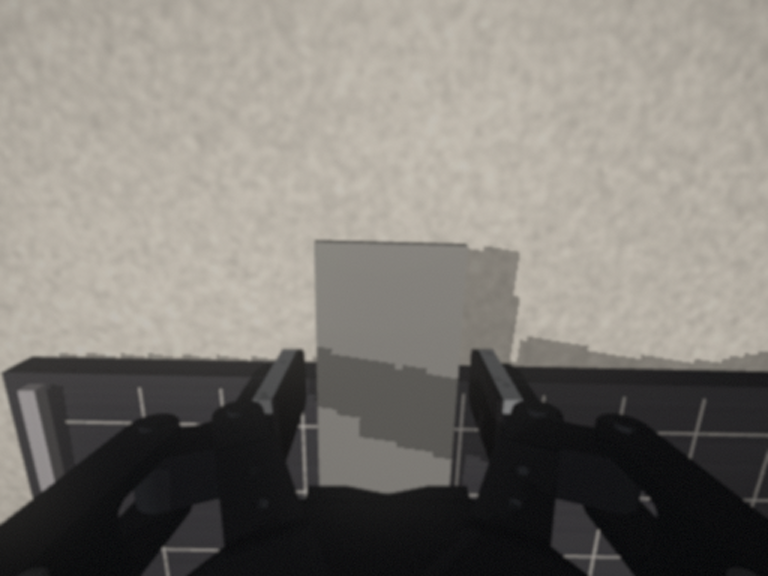

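View pics/s9.png

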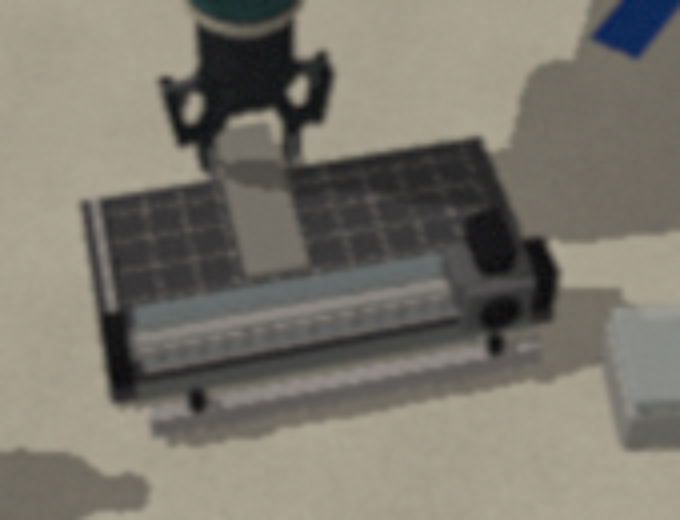

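>>> apply_moves:
  steps:
    - [[0, 0, 0], -0.02, 0.68]
    - [[0, 0, 0], -0.02, 0.5]
    - [[0, 0, 0], -0.02, 0.4]
    - [[0, 0, 0], -0.02, 0.4]
    - [[0, 0, 0], -0.02, 0.4]
  force: 30

```text
t: 16.75
tool_pos: [471.6, -11.6, 20.2]
ee_rot: [[-0.999, -0.05, 0.0], [-0.05, 0.999, -0.0], [-0.0, -0.0, -1.0]]
contact_force: [-3.0, -0.5, 5.5]
finger_gap: 48.0
```

```bash
python3 - <<'E'
from h import *
import pickle
o=bot.get_obs(); f=vision.grab_frame("wrist"); save(f,"w10.png"); pickle.dump((o,f),open("w10.pkl","wb"));print(o["tool_pos"],o["contact_force"],o["finger_gap"])
E
```

```text
[471.62582685 -11.61197613  20.2468007 ] [-3.03542356 -0.47136893  5.46278867] 48.040919581988746
```

View pics/w10.png

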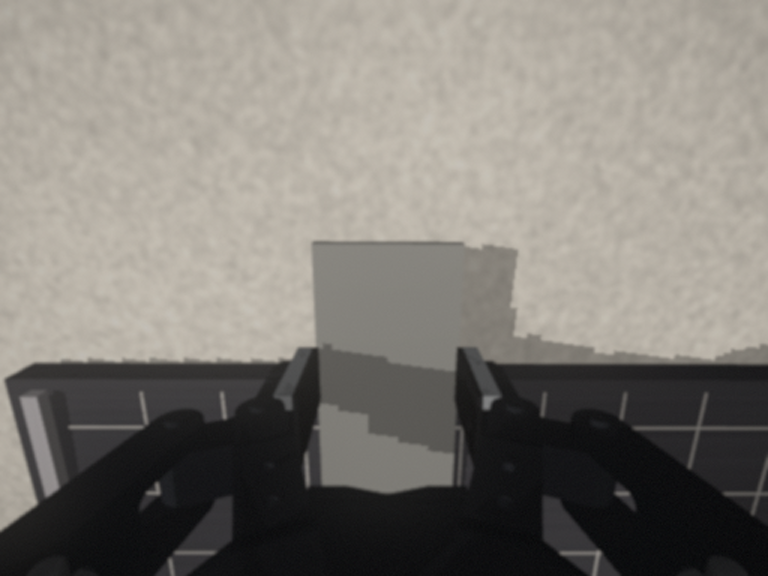

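>>> apply_moves:
  steps:
    - [[0, 0, 0.5], 0, 0.4]
    - [[5, 0, 0.5], 0, 0.4]
    - [[10, 0.5, 0.5], 0, 0.4]
    - [[10, 0.5, 0.5], 0, 0.4]

```text
t: 17.3
tool_pos: [482.0, -11.0, 20.4]
ee_rot: [[-0.999, -0.05, -0.0], [-0.05, 0.999, 0.0], [0.0, 0.0, -1.0]]
contact_force: [0.5, 0.5, 1.0]
finger_gap: 48.4
```

>>> apply_moves:
  steps:
    - [[0, 0, 0], 0, 0.66]
    - [[0, 0, 0], 0, 0.66]
    - [[0, 0, 0.5], 0, 0.4]
    - [[0, 0, 0.5], 0, 0.4]
    - [[0, 0, 0.5], 0, 0.4]

```text
t: 17.92
tool_pos: [481.6, -11.1, 21.1]
ee_rot: [[-0.999, -0.05, 0.0], [-0.05, 0.999, -0.0], [-0.0, -0.0, -1.0]]
contact_force: [-2.3, 0.3, 2.7]
finger_gap: 47.8
```

```bash
python3 - <<'E'
from h import *
o=bot.get_obs(); s=vision.grab_frame("scene"); im=s["image"][170:260,180:320]; cv2.imwrite("pics/s11.png",cv2.resize(cv2.cvtColor(im,cv2.COLOR_RGB2BGR),None,fx=5.5,fy=5.5,interpolation=cv2.INTER_CUBIC)); print(o["tool_pos"],o["contact_force"],o["finger_gap"])
E
```

```text
[481.59331213 -11.0962453   21.13484323] [-2.29922222  0.32503772  2.69920484] 47.813111630474374
```

View pics/s11.png

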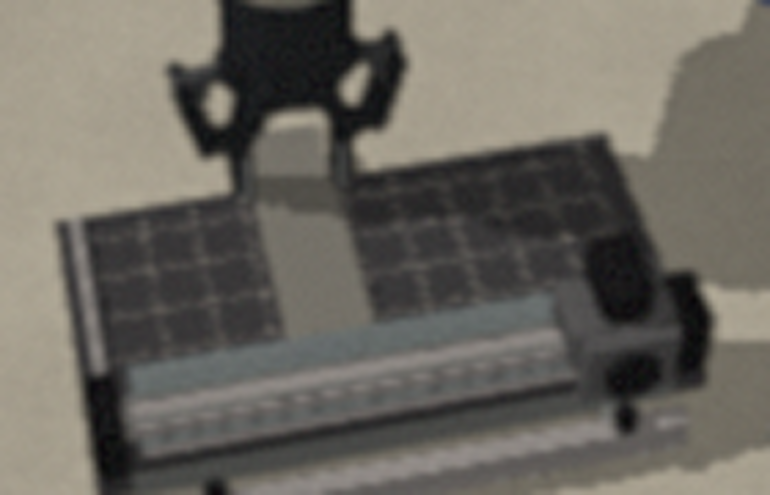

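>>> apply_moves:
  steps:
    - [[4, 0, 0], 0, 0.4]
    - [[8, 0.5, 0], 0, 0.4]
    - [[12, 0.5, 0], 0, 0.4]
    - [[16, 1, 0], 0, 0.4]
    - [[20, 1, 0], 0, 0.4]

```text
t: 18.6
tool_pos: [501.1, -10.1, 21.0]
ee_rot: [[-0.999, -0.05, -0.002], [-0.05, 0.999, -0.0], [0.002, 0.0, -1.0]]
contact_force: [-5.9, -0.5, 7.7]
finger_gap: 47.0
```

```bash
python3 - <<'E'
from h import *
o=bot.get_obs(); s=vision.grab_frame("scene"); im=s["image"][170:260,180:320]; cv2.imwrite("pics/s12.png",cv2.resize(cv2.cvtColor(im,cv2.COLOR_RGB2BGR),None,fx=5.5,fy=5.5,interpolation=cv2.INTER_CUBIC)); print(o["tool_pos"],o["contact_force"],o["finger_gap"])
E
```

```text
[501.12118407 -10.05980471  20.99376327] [-5.85718195 -0.53750278  7.71217223] 47.03866363728426
```

View pics/s12.png

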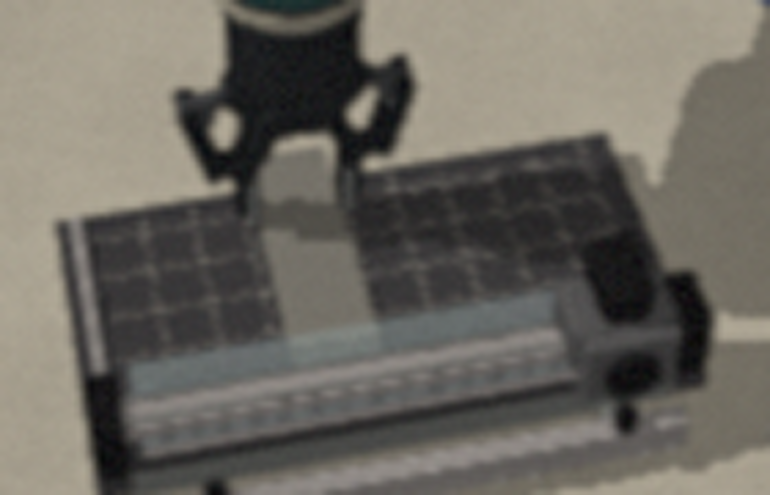

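>>> apply_moves:
  steps:
    - [[4, 0, 0.3], 0, 0.4]
    - [[8, 0.5, 0.3], 0, 0.4]
    - [[12, 0.5, 0.3], 0, 0.4]
    - [[16, 1, 0.3], 0, 0.4]
    - [[20, 1, 0.3], 0, 0.4]

```text
t: 19.27
tool_pos: [521.8, -9.0, 21.2]
ee_rot: [[-0.999, -0.05, -0.0], [-0.05, 0.999, -0.0], [0.0, 0.0, -1.0]]
contact_force: [-1.0, 0.2, -0.8]
finger_gap: 47.7
```

```bash
python3 - <<'E'
from h import *
o=bot.get_obs(); s=vision.grab_frame("scene"); im=s["image"][170:260,180:320]; cv2.imwrite("pics/s13.png",cv2.resize(cv2.cvtColor(im,cv2.COLOR_RGB2BGR),None,fx=5.5,fy=5.5,interpolation=cv2.INTER_CUBIC)); print(o["tool_pos"],o["contact_force"],o["finger_gap"])
f=vision.grab_frame("wrist"); save(f,"w13.png")
E
```

```text
[521.83531154  -9.04527156  21.21023594] [-1.03203929  0.15984518 -0.75650544] 47.67276979765254
```

View pics/s13.png

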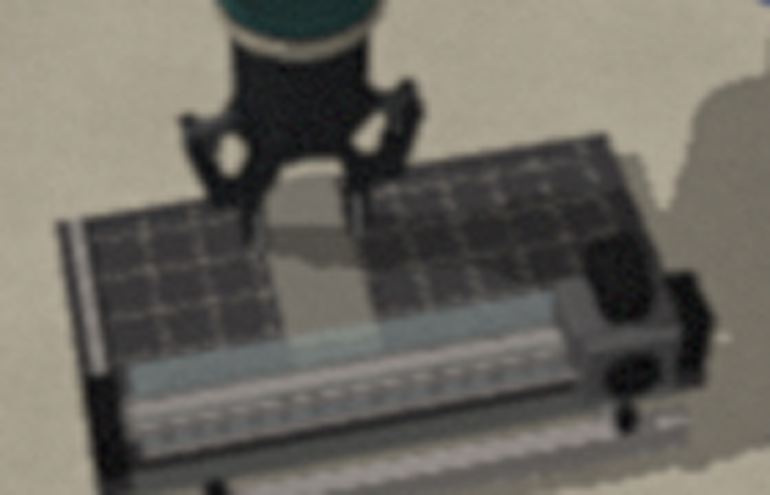

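View pics/w13.png

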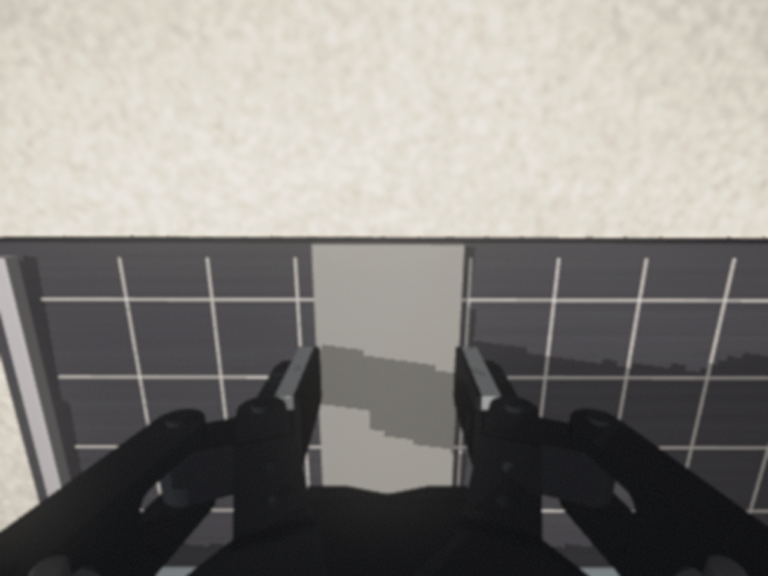

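>>> apply_moves:
  steps:
    - [[6, 0.5, 0], 0, 0.4]
    - [[13, 0.5, 0], 0, 0.4]
    - [[20, 1, 0], 0, 0.4]
    - [[27, 1.5, 0], 0, 0.4]
    - [[34, 1.5, 0], 0, 0.4]

```text
t: 20.0
tool_pos: [556.1, -7.5, 21.3]
ee_rot: [[-0.999, -0.05, -0.0], [-0.05, 0.999, -0.0], [0.0, 0.0, -1.0]]
contact_force: [-0.6, -0.8, -0.2]
finger_gap: 47.2
```

>>> apply_moves:
  steps:
    - [[4, 0, 0], 0, 0.4]
    - [[8, 0.5, 0], 0, 0.4]
    - [[12, 0.5, 0], 0, 0.4]
    - [[14, 0.5, 0], 0, 0.4]

```text
t: 20.5
tool_pos: [569.8, -7.1, 21.4]
ee_rot: [[-0.999, -0.05, 0.0], [-0.05, 0.999, -0.0], [-0.0, -0.0, -1.0]]
contact_force: [-0.9, 0.8, 0.1]
finger_gap: 47.3
```

>>> apply_moves:
  steps:
    - [[2, 0, 0], 0, 0.4]
    - [[4, 0, 0], 0, 0.4]

```text
t: 20.75
tool_pos: [573.7, -7.1, 21.4]
ee_rot: [[-0.999, -0.05, 0.0], [-0.05, 0.999, -0.0], [-0.0, -0.0, -1.0]]
contact_force: [-0.1, -0.4, -0.4]
finger_gap: 47.8
```

>>> apply_moves:
  steps:
    - [[1, 0, 0], 0, 0.4]
    - [[2, 0, 0], 0, 0.4]

```text
t: 21.0
tool_pos: [575.6, -7.1, 21.3]
ee_rot: [[-0.999, -0.05, -0.0], [-0.05, 0.999, -0.0], [0.0, -0.0, -1.0]]
contact_force: [-0.2, 0.3, -0.7]
finger_gap: 48.0
```

>>> apply_moves:
  steps:
    - [[1, 0, 0], 0, 0.4]
    - [[2, 0, 0], 0, 0.4]

```text
t: 21.25
tool_pos: [577.5, -7.1, 21.3]
ee_rot: [[-0.999, -0.05, -0.0], [-0.05, 0.999, -0.0], [0.0, 0.0, -1.0]]
contact_force: [-6.3, -0.5, -0.4]
finger_gap: 47.4
```

>>> apply_moves:
  steps:
    - [[1, 0, 0], 0, 0.4]
    - [[1, 0, 0], 0, 0.4]
    - [[1, 0, 0], 0, 0.4]

```text
t: 21.62
tool_pos: [577.6, -7.1, 21.1]
ee_rot: [[-0.999, -0.05, -0.003], [-0.05, 0.999, -0.0], [0.003, 0.0, -1.0]]
contact_force: [-11.1, -0.3, 4.6]
finger_gap: 47.7
```

```bash
python3 - <<'E'
from h import *
import pickle
o=bot.get_obs(); s=vision.grab_frame("scene"); im=s["image"][180:270,180:320]; cv2.imwrite("pics/s14.png",cv2.resize(cv2.cvtColor(im,cv2.COLOR_RGB2BGR),None,fx=5.5,fy=5.5,interpolation=cv2.INTER_CUBIC)); print(o["tool_pos"],o["contact_force"],o["finger_gap"])
f=vision.grab_frame("wrist"); save(f,"w14.png"); pickle.dump((o,f),open("w14.pkl","wb"))
E
```

```text
[577.627461    -7.10796871  21.14534517] [-11.10893521  -0.27054623   4.56650585] 47.73157030009139
```

View pics/s14.png

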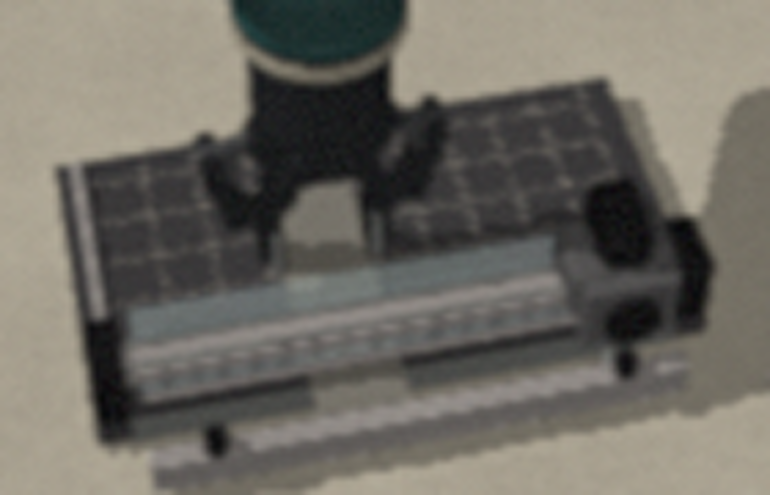

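View pics/w14.png

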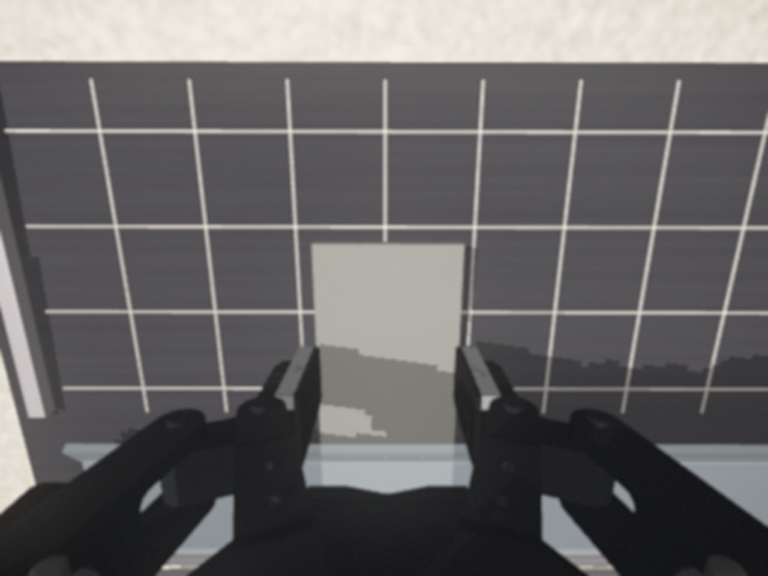

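Board is butted on the gauge: the scene view shows it bridging the gap at (360,385), and the wrist view shows its end parallel to the grid lines. Now I'll release, shut the fingers and press from above.

>>> apply_moves:
  steps:
    - [[-1, 0, 0], 0, 0.5]
    - [[-1, 0, 0.3], 0, 0.7]
    - [[-1, 0, 0.5], 0, 0.72]
    - [[-1, 0, 10], 0, 0.72]
    - [[-1, 0, 30], 0, 0.72]

```text
t: 22.35
tool_pos: [577.3, -7.0, 51.9]
ee_rot: [[-0.999, -0.05, -0.001], [-0.05, 0.999, 0.0], [0.001, 0.0, -1.0]]
contact_force: [-0.2, -0.6, 0.5]
finger_gap: 61.6
```

>>> apply_moves:
  steps:
    - [[-8, -0.5, 0], 0, 0.4]
    - [[-17, -1, 0], 0, 0]
    - [[-17, -1, 0], 0, 0]
    - [[-17, -1, 0], 0, 0]
    - [[-17, -1, 0], 0, 0]

```text
t: 22.98
tool_pos: [560.6, -8.1, 51.1]
ee_rot: [[-0.999, -0.05, -0.0], [-0.05, 0.999, 0.0], [0.0, 0.0, -1.0]]
contact_force: [0.7, 0.0, 0.6]
finger_gap: -0.3
```

```bash
python3 - <<'E'
from h import *
import pickle
o=bot.get_obs(); print(o["tool_pos"],o["contact_force"],o["finger_gap"])
f=vision.grab_frame("wrist"); save(f,"w15.png"); pickle.dump((o,f),open("w15.pkl","wb"))
E
```

```text
[560.62584499  -8.08935887  51.12934405] [0.74373492 0.00262793 0.61967308] -0.2994880227034016
```

View pics/w15.png

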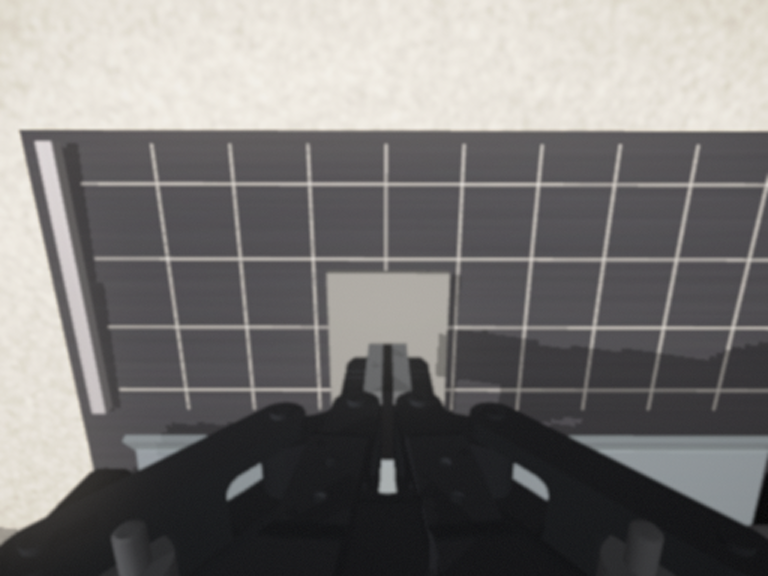

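```bash
python3 - <<'E'
from h import *
import pickle
o,f=pickle.load(open("w15.pkl","rb"))
B=onz(f,np.array([(327,272),(451,272)])/1.5,25,o);T=onz(f,np.array([(24,132),(760,131)])/1.5,20,o)
x=np.array([np.cos(.0497),np.sin(.0497),0])
for n,q in(("b",B),("t",T)): d=q[1]-q[0]; print(n,q.round(1),np.degrees(np.arctan2(-d[0],d[1])),(q@x).round(1))
E
```

```text
b [[531.7 -33.5  25. ]
 [529.2  16.9  25. ]] 2.8788704811740438 [529.4 529.4]
t [[ 483.7 -150.7   20. ]
 [ 469.1  130.9   20. ]] 2.9680635758033387 [475.6 475. ]
```

>>> apply_moves:
  steps:
    - [[0, 0, -10], 0, 0]
    - [[0, 0, -18], 0, 0]
    - [[0, 0, -22], 0, 0]
    - [[0, 0, -24], 0, 0]

```text
t: 23.52
tool_pos: [560.5, -8.0, 26.9]
ee_rot: [[-0.999, -0.05, -0.0], [-0.05, 0.999, 0.0], [0.0, 0.0, -1.0]]
contact_force: [-0.3, -0.1, -0.5]
finger_gap: 0.1
```

The near end measures 54.1 mm from the table edge (home is 55), and the board is square to within 0.1°. Now I'll press.

>>> apply_moves:
  steps:
    - [[0, 0, -1], 0, 0]
    - [[0, 0, -2], 0, 0]

```text
t: 23.78
tool_pos: [560.7, -8.1, 25.5]
ee_rot: [[-0.999, -0.05, 0.0], [-0.05, 0.999, -0.0], [-0.0, -0.0, -1.0]]
contact_force: [0.1, 1.0, 0.7]
finger_gap: 0.2
```

>>> apply_moves:
  steps:
    - [[0, 0, -0.5], 0, 0]
    - [[0, 0, -1], 0, 0]

```text
t: 24.02
tool_pos: [560.7, -8.1, 25.0]
ee_rot: [[-0.999, -0.05, 0.0], [-0.05, 0.999, -0.0], [-0.0, -0.0, -1.0]]
contact_force: [-5.7, -0.1, 12.0]
finger_gap: 0.2
```

>>> apply_moves:
  steps:
    - [[0, 0, 0], 0, 0]
    - [[0, 0, 0], 0, 0]
    - [[0, 0, 0], 0, 0]
    - [[0, 0, 0], 0, 0]

```text
t: 24.52
tool_pos: [560.7, -8.1, 25.0]
ee_rot: [[-0.999, -0.05, 0.0], [-0.05, 0.999, -0.0], [-0.0, -0.0, -1.0]]
contact_force: [-3.4, 0.1, 7.8]
finger_gap: 0.3
```

```bash
python3 - <<'E'
from h import *
import pickle
o=bot.get_obs(); print(o["t"],o["tool_pos"],o["contact_force"],o["finger_gap"])
f=vision.grab_frame("wrist"); save(f,"w16.png"); pickle.dump((o,f),open("w16.pkl","wb"))
s=vision.grab_frame("scene"); save(s,"s16.png"); im=s["image"][180:270,180:320]; cv2.imwrite("pics/s16z.png",cv2.resize(cv2.cvtColor(im,cv2.COLOR_RGB2BGR),None,fx=5.5,fy=5.5,interpolation=cv2.INTER_CUBIC))
E
```

```text
24.525 [560.66937445  -8.07132853  25.01121525] [-3.35779373  0.07925289  7.76366453] 0.2592470067554879
```

View pics/w16.png

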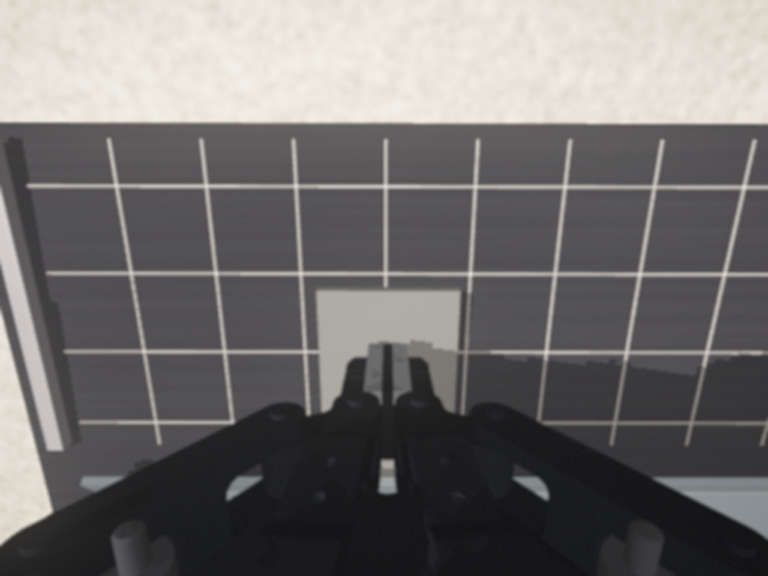

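View pics/s16z.png

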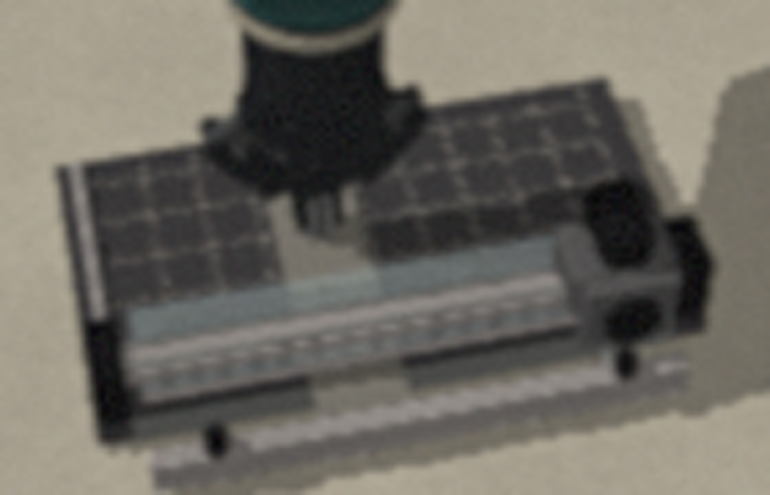

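The board is still butted and square with the strip down. The press force eased from 12 to 7.8 N, so I'll add a little and check that it holds.

>>> apply_moves:
  steps:
    - [[0, 0, -0.7], 0, 0]
    - [[0, 0, -0.7], 0, 0]
    - [[0, 0, -0.7], 0, 0]
    - [[0, 0, -0.7], 0, 0]
    - [[0, 0, -0.7], 0, 0]

```text
t: 25.25
tool_pos: [560.7, -8.1, 24.9]
ee_rot: [[-0.999, -0.05, 0.0], [-0.05, 0.999, -0.0], [-0.0, -0.0, -1.0]]
contact_force: [-9.3, 0.8, 15.9]
finger_gap: -0.0
```

>>> apply_moves:
  steps:
    - [[0, 0, 0], 0, 0]
    - [[0, 0, 0], 0, 0]
    - [[0, 0, 0], 0, 0]
    - [[0, 0, 0], 0, 0]
    - [[0, 0, 0], 0, 0]

```text
t: 25.88
tool_pos: [560.7, -8.1, 25.0]
ee_rot: [[-0.999, -0.05, 0.0], [-0.05, 0.999, -0.0], [-0.0, -0.0, -1.0]]
contact_force: [-8.1, 0.9, 15.7]
finger_gap: -0.0
```

```bash
python3 - <<'E'
from h import *
o=bot.get_obs(); f=vision.grab_frame("wrist"); save(f,"w17.png")
B=onz(f,np.array([(317,290),(461,290)])/1.5,25,o);T=onz(f,np.array([(100,124),(660,123)])/1.5,20,o)
x=np.array([np.cos(.0497),np.sin(.0497),0]);print(B.round(1),(B@x).round(1),(T@x).round(1),o["contact_force"])
s=vision.grab_frame("scene"); save(s,"s17.png")
E
```

```text
[[532.  -33.5  25. ]
 [529.5  16.5  25. ]] [529.7 529.7] [475.3 474.8] [-8.10227387  0.86754356 15.69461315]
```

View pics/w17.png

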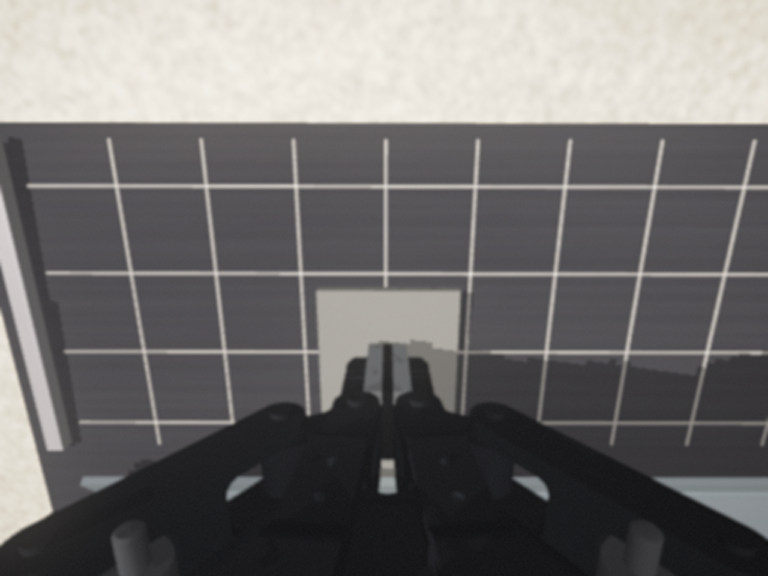

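View pics/s17.png

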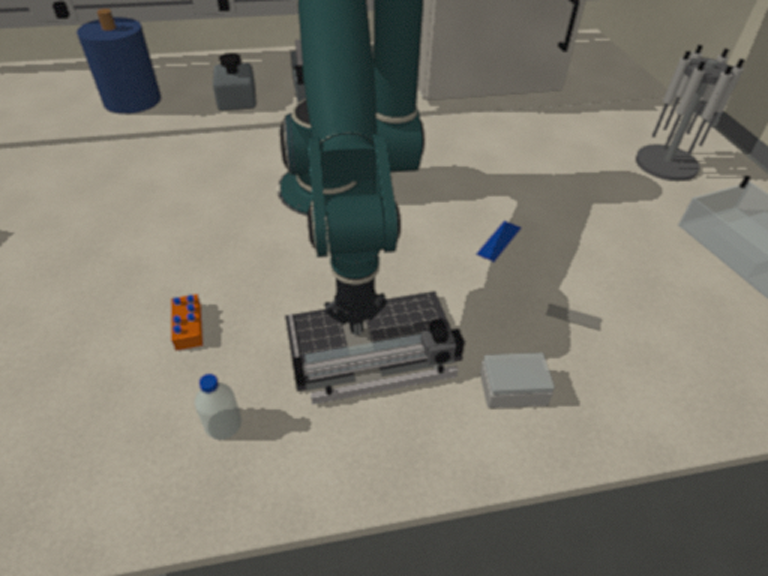

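The head is at the left post, the board is tucked in and held, and the rack, bottle and box sit at the same pixels as at the start. Handing in.

```bash
python3 - <<'E'
from plant import bot
print(bot.close_job()); o=bot.get_obs(); print(o["t"],o["contact_force"])
E
```

```text
the job is handed in; nothing more can be done
None
the job is handed in; nothing more can be done
```

I pushed the cutter head to the left end stop and slid the board under the hold-down strip until it butted on the gauge bar. I handed in at about 26 s, with the shut fingers pressing the board onto the table; no verdict was reported.

**Head:** it met the stop with about 28 N, and the last scene view still shows it at the left post.

**Board:** its near end measured 54.4 mm from the table's near edge (55 mm when fully home), about 0.1° off square. Contact with the gauge came at the forward position predicted from the camera measurements.

**Strip:** it looked down in the last views. I did not measure its angle, during the slide or at the end.

**Press:** a first press eased from 12 to 7.8 N, so I added about 0.7 mm. It then held steady at about 15.7 N down, with about 8 N toward the gauge.

**Bystanders:** the rack, bottle and box looked unmoved in the last scene view.

**Disagreements:** the early camera fixes of the trimmer differed by 3–6 mm, and some height checks came out up to about 9 mm low. I set the final heights and the gauge position by contact force instead.

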